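# Take the middle slip case out of the sloping stack

### The job

Three flat slip cases are stacked on the sloping stand: lift the top one off and set it down aside, take out the middle one and lay it flat in the middle of the grey examination board, then put the top case back squarely on the bottom case. Leave the bottom case on the stand, and finish with both stacked cases pushed fully home against the stand's end stop. Set the cases down gently and never drop them or tip them steeply, and leave the brush pot, the dish and the bottle alone.

Things in the scene. Friction and masses are not known exactly. Their poses are not given: they have to be found in the camera images.
- upper: top case at the start: flat closed grey case, 170 x 56 x 28 mm, 0.2-0.4 kg, both ends alike, top flat. Body from 6 to 28 mm above the underside; under it a narrower black foot 150 x 40 x 6 mm leaves a groove for fingertips along the sides. Origin: centre of underside; x along length, y across, z out of the lid. Starts up to 15 mm short of the stop.
- middle: middle case: flat closed grey case, 170 x 56 x 28 mm, 0.2-0.4 kg, both ends alike, top flat. Body from 6 to 28 mm above the underside; under it a narrower black foot 150 x 40 x 6 mm leaves a groove for fingertips along the sides. Origin: centre of underside; x along length, y across, z out of the lid. Starts up to 10 mm short of the stop.
- lower: bottom case: flat closed grey case, 170 x 56 x 28 mm, 0.2-0.4 kg, both ends alike, top flat. Body from 6 to 28 mm above the underside; under it a narrower black foot 150 x 40 x 6 mm leaves a groove for fingertips along the sides. Origin: centre of underside; x along length, y across, z out of the lid. Starts within 1 mm of the stop.
- stand: fixed metal stand; its plate (100 mm wide, 200 mm long) slopes 27 deg, low end to the robot, yaw within 0.3. Frame tilted with the slope: origin on the plate's surface at the foot of the end stop, mid-width, 50 mm above the table; x up the slope, y across, z out of the plate. A case that is home has its origin at x = 85 mm; bottom one z = 0, second z = 28 mm, third z = 56 mm.
- stop_top (a point): middle of the top edge of the stand's end stop: a plate 70 mm wide and 6 mm thick at right angles to the slope, 74 mm tall from the sloping plate, its face towards the cases in the plane of the stand's origin (x = 0). Rigid. No side guides. Friction normally keeps a released case from sliding down to it by itself. Axes as the stand's.
- board: fixed flat grey board with a thin black rim, 240 mm (x) by 300 mm (y), top 6 mm above the table, left or right of the stand; room for two cases side by side. Origin: centre of the underside, at table height; yaw within 0.2.
- brush_pot: bystander: wooden pot with brushes, 74 mm wide, 180 mm high with the brushes; origin under its centre
- dish: bystander: shallow glass dish with wooden sticks, 104 mm wide, 18 mm high; origin under its centre
- bottle: bystander: white bottle, 60 mm wide, 130 mm high; origin under its centre

How it is judged:
By the outcome, as a careful person would: the job done as asked, in the order asked, and still so for the second after the job is handed in, with the robot touching nothing.
It also fails if it takes over 72 s, if anything falls off the work surface, if the arm or the gripper's body presses on something with over 40 N, if the wrist force passes 120 N, or if a joint passes its speed limit or range.

### The arm

A 7-joint arm with a two-finger parallel gripper is mounted at the origin on the work surface. World frame = base frame: x ahead of the robot, y to its left, z up, the work surface at z = 0. Lengths are in m, angles in rad, forces in N, time in s.
With the tool pointing down it reaches from about 0.4 to 0.85 m from the base axis. Payload 10.4 kg.
Tool frame: the origin (TCP) lies at the very end of the fingers, on their centre line; the grasp point (between the pads) lies 19 mm behind it (manip.grip_point_offset is the z of the grasp point in the tool frame, in m); z points along the fingers, y is the direction in which the jaws open and shut (so a half turn about z gives the same grasp; the last joint's range is limited). The gripper opens to 85 mm and grips with 20 to 120 N. Pads are 22 mm wide; open, the fingers measure 114 mm over their backs; the gripper's body (76 mm by 85 mm) begins 54 mm behind the grasp point. The pads swing forward as they close: fully open they stand 13 mm farther back than shut.
Start: joints at [-1.223, 0.332, -0.065, 1.46, 0.022, 1.35, -0.088], TCP at [0.226, 0.583, 0.231] pointing down, gripper open.
Joint ranges: [-2.6, 2.6], [-0.5, 2.12], [-1.47, 1.34], [0.16, 2.42], [-1.27, 4.41], [0.06, 2.06], [-2.6, 2.6]. Speed limits (rad/s): [2.22, 2.22, 2.79, 2.79, 3.14, 3.14, 3.14].

### API

Orientations are given as a unit quaternion [x, y, z, w].
In Python, from workcell import manip, camera, get_calibration, hand_in gives the robot as it stands.
- The arm moves only by the shell command python3 -m pendant 'ROWS' [FORCE]. ROWS is JSON, a list of rows, each a list of 5 numbers: the shift along the tool's x, y, z in units of 40 mm (1.0 is 40 mm), then the turn about the tool's z in units of 6 degrees (1.0 is 6 degrees), then the closure, from 0 (fully open) to 1 (shut). A call has 1 to 5 rows; each row is the pose to reach, as a shift and turn from the pose commanded when the call began, along the tool's axes at that moment; what a row does not reach only later rows make up. A row lasts 1/8 s, in which the tool goes at most 62.5 mm and 10.7 degrees, less where a joint would pass 70% of its speed; a pose out of reach is approached as far as the arm can. A call with a gripper value outside its range is refused whole. The fingers move at their own pace and stop on an object; FORCE is the grip in N (left out, the last holds). Time passes only in rows, so rows that repeat a pose let the fingers close. It gives the time, the measured TCP pose, the force and the opening at its end, in the units of the state.
- manip.get_obs(): the state, without advancing time (a new reading comes with each control period).
- camera(name): name is "scene" or "top" or "wrist"; returns (picture, depth): 420x560x3 uint8, red, green, blue; 420x560 float32, m along the optical axis (not along the pixel's ray), 0 where there is no reading.
- get_calibration(name): a dict with "vfov" (degrees; the focal length in pixels is half the picture's height over the tangent of half this angle, whatever the lens; pixels are square), "cx", "cy" (the principal point, pixels), "distortion" ([k1, k2, p1, p2, k3] as OpenCV has them; the pictures are not rectified), "position" and "rotation" of the camera in the world. Camera axes: x right, y down, z forward; pixel columns grow to the right and rows downward; lengths in m; the calibration is good to about 2 mm. A picture is of the moment at which its call begins: read the wrist's pose just before it. get_calibration takes no time and is no camera call; for the wrist camera it gives the pose at the moment of the call.
- hand_in(): hands the job in, once; it reports no verdict.
The state is a dict: "clock": time; "joint_pos": joint angles; "joint_velocities": joint speeds; "tau": joint torques, N m; "position": TCP position; "ee_rot": TCP orientation; "ft_force": force on the tool from outside, world axes, zero at the start; "torque": the same for the moment, N m; "grip_width": opening from 0.0 (shut) to 1.0 (fully open).
Only numpy, scipy, OpenCV 4.12 (cv2) and the standard library are available. Lean on these libraries where they do the work, as an engineer would, in place of code of your own. Each camera call takes 0.05 s, during which the arm holds its last target.

## Working session

There is one attempt and no reset: what is moved stays moved. The work goes in short steps, Python scripts to look and compute and a shell command to move; the robot and the scene stay as the last step left them, time stands still between calls to the robot, and variables do not carry over. Pictures are saved under pics/ and viewed, and the job is handed in when it is done.

```bash
ls; mkdir -p pics; python3 - <<'E'
from workcell import manip,camera,get_calibration
import cv2
o=manip.get_obs();print(o)
print(manip.grip_point_offset)
for n in ["scene","top","wrist"]:
    c=get_calibration(n);print(n,c)
    p,d=camera(n);cv2.imwrite(f"pics/{n}0.png",p[:,:,::-1])
    import numpy as np
    np.savez(f"{n}0.npz",p=p,d=d,**{k:np.array(v) for k,v in c.items()})
E
```

```text
pics
{'clock': 0.0, 'joint_pos': array([-1.22263128,  0.33286669, -0.06469992,  1.46096256,  0.02157299,
        1.349891  , -0.08848273]), 'joint_velocities': array([ 0.00084039,  0.00070052,  0.00168658,  0.00035272, -0.00074673,
        0.0009007 , -0.00193638]), 'tau': array([-6.00343992e-04, -6.25446296e+01,  4.87439730e-02, -3.91596651e+01,
        1.62159739e-02,  1.01051334e-02, -9.22894912e-06]), 'position': array([0.22631362, 0.58217556, 0.23050901]), 'ee_rot': array([ 1.84306401e-01,  9.82868576e-01, -7.07912148e-04, -1.11937469e-04]), 'ft_force': array([-0.1257711 ,  0.13663537, -0.44590271]), 'torque': array([-0.03672674, -0.0441581 ,  0.01714992]), 'grip_width': 1.001379701129576}
-0.0187
scene {'vfov': 57.326673541990445, 'cx': 274.9459584755887, 'cy': 211.93336803266305, 'distortion': array([-0.10069735,  0.        ,  0.        ,  0.        ,  0.        ]), 'position': array([ 1.13047152, -0.19028493,  0.56742719]), 'rotation': array([ 0.74421943,  0.52149424, -0.2304897 , -0.34793058])}
top {'vfov': 44.36920102153619, 'cx': 276.6398358050373, 'cy': 214.16678263760477, 'distortion': array([0.03914199, 0.        , 0.        , 0.        , 0.        ]), 'position': array([0.50042126, 0.0064325 , 1.3173705 ]), 'rotation': array([-0.69891781,  0.71289289, -0.04105619,  0.04014978])}
wrist {'vfov': 70.95711147421872, 'cx': 279.30263135972984, 'cy': 206.45382058183273, 'distortion': array([-0.04685282,  0.        ,  0.        ,  0.        ,  0.        ]), 'position': array([0.15133787, 0.61345108, 0.37318244]), 'rotation': array([0.81436924, 0.55726964, 0.09122766, 0.13390596])}
```

View pics/scene0.png

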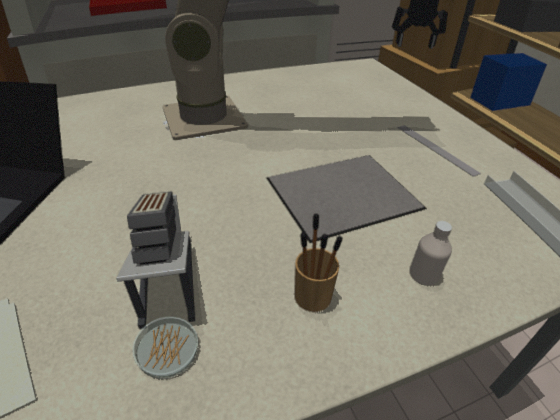

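View pics/top0.png

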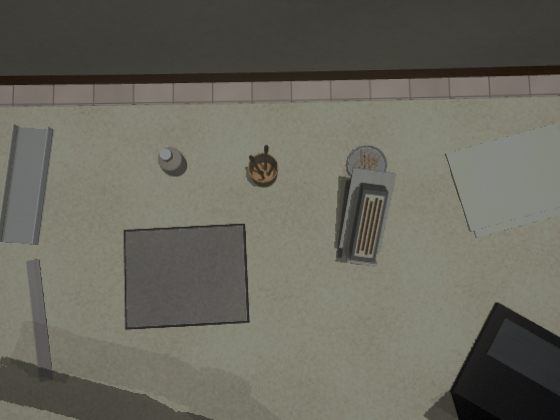

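View pics/wrist0.png

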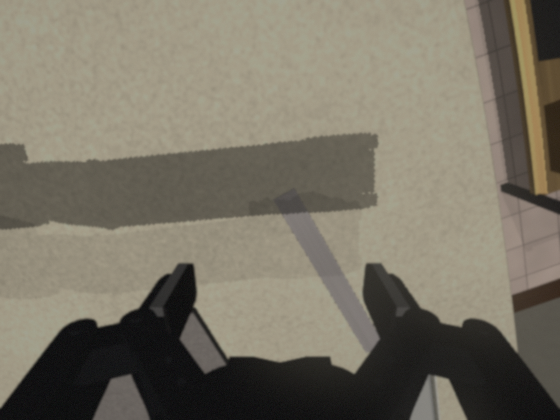

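The top view shows the stack near pixel (367,225), its label lid on top. The board is centred near (186,276), the pot at (263,169), the dish at (367,162) and the bottle at (171,160). The scene view confirms three cases against the stop at the robot end of the stand.

```bash
cat > h.py <<'E'
import numpy as np,cv2
from scipy.spatial.transform import Rotation as R
def K(c):
    f=210/np.tan(np.radians(float(c['vfov']))/2)
    return np.array([[f,0,float(c['cx'])],[0,f,float(c['cy'])],[0,0,1]])
def rays(c,uv):
    uv=np.asarray(uv,float).reshape(-1,1,2)
    n=cv2.undistortPoints(uv,K(c),np.asarray(c['distortion'],float)).reshape(-1,2)
    return np.c_[n,np.ones(len(n))]@R.from_quat(np.asarray(c['rotation'])).as_matrix().T
def on_plane(c,uv,z):
    r=rays(c,uv);p=np.asarray(c['position']);return p+r*((z-p[2])/r[:,2])[:,None]
def on_gplane(c,uv,p0,n):
    r=rays(c,uv);p=np.asarray(c['position']);return p+r*(((p0-p)@n)/(r@n))[:,None]
def cloud(c,d):
    v,u=np.mgrid[:420,:560];uv=np.c_[u.ravel(),v.ravel()]
    return (np.asarray(c['position'])+rays(c,uv)*d.ravel()[:,None]).reshape(420,560,3)
def proj(c,P):
    M=R.from_quat(np.asarray(c['rotation'])).as_matrix()
    q=(np.asarray(P)-c['position'])@M
    rv=np.zeros(3);return cv2.projectPoints(q.reshape(-1,1,3),rv,rv,K(c),np.asarray(c['distortion'],float))[0].reshape(-1,2)
E
python3 - <<'E'
from h import *
for n,box in [("top",(320,150,420,275)),("scene",(90,170,210,330))]:
    a=np.load(n+"0.npz");P=cloud(a,a['d']);
    print(n)
    u0,v0,u1,v1=box
    im=a['p'][v0:v1,u0:u1,::-1]
    cv2.imwrite(f"pics/{n}0z.png",cv2.resize(im,None,fx=5 if n=="top" else 3.6,fy=5 if n=="top" else 3.6,interpolation=cv2.INTER_CUBIC)[:600])
a=np.load("top0.npz");P=cloud(a,a['d'])
for v in range(165,275,6):
    print(v,[ "%.3f"%P[v,u,2] for u in range(335,400,5)])
# board
m=(a['p'].max(2)<200)
g=[(124,229),(245,224),(249,322),(126,329)]
print(on_plane(a,g,0.006))
for nm,uv,z in [("pot",(263,169),0.1),("dish",(367,162),0.01),("bottle",(171,160),0.1)]: print(nm,on_plane(a,[uv],z))
E
```

```text
top
scene
165 ['-0.002', '0.003', '0.001', '0.008', '-0.000', '0.012', '0.016', '0.005', '0.010', '0.003', '0.005', '0.008', '0.001']
171 ['-0.002', '-0.002', '-0.000', '0.004', '0.141', '0.140', '0.139', '0.141', '0.143', '0.008', '0.022', '0.000', '-0.002']
177 ['-0.001', '0.005', '0.003', '0.003', '0.132', '0.136', '0.131', '0.130', '0.136', '0.140', '0.138', '0.140', '0.002']
183 ['-0.002', '0.004', '-0.007', '0.127', '0.125', '0.123', '0.133', '0.129', '0.129', '0.127', '0.128', '0.131', '0.002']
189 ['0.001', '0.004', '0.019', '0.117', '0.123', '0.164', '0.204', '0.199', '0.197', '0.189', '0.180', '0.123', '0.003']
195 ['0.005', '0.001', '0.011', '0.110', '0.117', '0.173', '0.203', '0.208', '0.197', '0.206', '0.202', '0.119', '0.001']
201 ['-0.002', '-0.002', '0.017', '0.105', '0.107', '0.191', '0.196', '0.192', '0.199', '0.199', '0.197', '0.000', '0.002']
207 ['-0.001', '0.007', '0.011', '0.099', '0.101', '0.186', '0.186', '0.187', '0.190', '0.189', '0.104', '-0.001', '0.003']
213 ['-0.003', '0.005', '0.091', '0.089', '0.103', '0.180', '0.182', '0.182', '0.181', '0.181', '0.09
[... 847 characters left out ...]
'0.138', '0.001', '-0.004', '0.002', '-0.002']
261 ['-0.001', '-0.004', '-0.000', '0.118', '0.119', '0.116', '0.106', '0.129', '0.099', '-0.005', '0.002', '0.005', '0.003']
267 ['0.003', '0.005', '-0.002', '-0.000', '-0.004', '0.005', '0.003', '0.002', '0.001', '0.002', '0.000', '-0.004', '-0.000']
273 ['0.005', '0.001', '-0.002', '0.004', '0.005', '0.001', '0.003', '-0.001', '-0.004', '-0.001', '0.001', '0.001', '0.003']
[[0.62142925 0.39253985 0.006     ]
 [0.62804092 0.08464179 0.006     ]
 [0.38197089 0.07765705 0.006     ]
 [0.37182026 0.38338536 0.006     ]]
pot [[0.75078964 0.03408151 0.1       ]]
dish [[ 0.78221328 -0.23266057  0.01      ]]
bottle [[0.77696575 0.25475684 0.1       ]]
```

View pics/top0z.png

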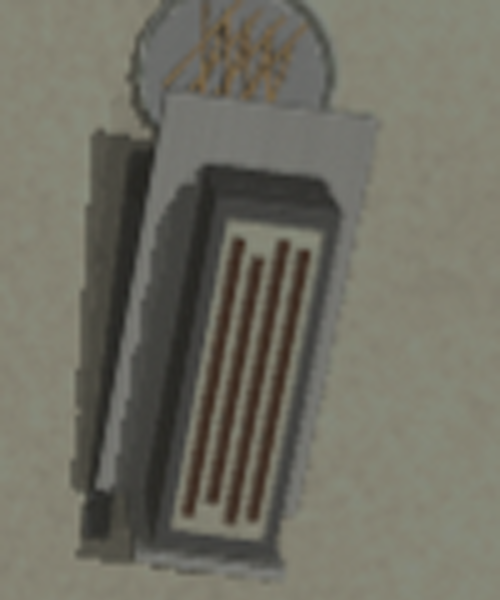

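View pics/scene0z.png

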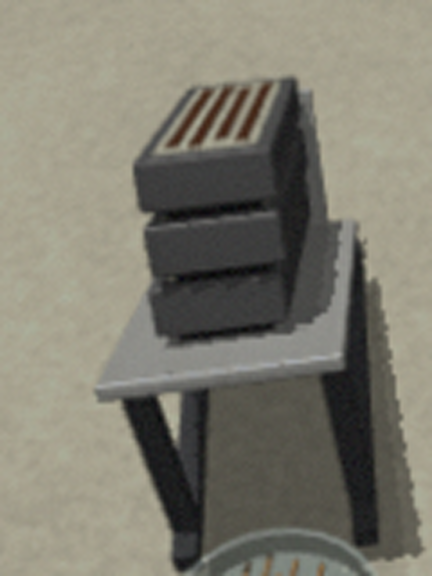

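```bash
python3 - <<'E'
from h import *
a=np.load("top0.npz");P=cloud(a,a['d'])
def rect(pts):
    (c,s,an)=cv2.minAreaRect((pts*1000).astype(np.float32));return np.array(c)/1000,np.array(s),an
def z2p(l): return np.array(l,float)/5+[320,150]-0.4
lab=z2p([(226,219),(322,230),(273,543),(172,528)])
lid=z2p([(206,197),(338,214),(276,556),(152,538)])
# lid plane fit from depth inside label
m=np.zeros((420,560),np.uint8);cv2.fillPoly(m,[np.round(lab).astype(int)],1)
Q=P[m>0];Q=Q[Q[:,2]>.1]
c=Q.mean(0);A=np.c_[Q[:,:2]-c[:2],np.ones(len(Q))]
k,_,_,_=np.linalg.lstsq(A,Q[:,2]-c[2],rcond=None);print("lid slope",np.degrees(np.arctan(np.hypot(*k[:2]))),"dir yaw",np.arctan2(k[1],k[0]),len(Q))
# label rays on 27deg plane using yaw from edges
for it in range(1):
  n=np.array([-k[0],-k[1],1]);n/=np.linalg.norm(n)
  for nm,q in (("label",lab),("lid",lid)):
    W=on_gplane(a,q,c,n);print(nm,W.round(4).tolist(),"centre",W.mean(0).round(4))
    print(" sides",[round(np.linalg.norm(W[i]-W[(i+1)%4]),4) for i in range(4)])
    for i,j in((3,0),(2,1)): d=W[j]-W[i];print("  yaw",np.arctan2(d[1],d[0]))
    for i,j in((1,0),(2,3)): d=W[j]-W[i];print("  yawacross",np.arctan2(-d[0],d[1]))
# plate
pl=z2p([(168,95),(378,118)])
m2=np.zeros((420,560),np.uint8)
cv2.fillPoly(m2,[np.round(z2p([(175,110),(365,130),(350,190),(200,165)])).astype(int)],1)
cv2.fillPoly(m2,[np.round(z2p([(165,130),(180,200),(120,440),(108,440)])).astype(int)],1)
Q=P[m2>0];Q=Q[(Q[:,2]>.05)&(Q[:,2]<.15)];c2=Q.mean(0)
k2=np.linalg.lstsq(np.c_[Q[:,:2]-c2[:2],np.ones(len(Q))],Q[:,2]-c2[2],rcond=None)[0]
print("plate slope",np.degrees(np.arctan(np.hypot(*k2[:2]))),np.arctan2(k2[1],k2[0]),len(Q))
n2=np.array([-k2[0],-k2[1],1]);n2/=np.linalg.norm(n2)
W=on_gplane(a,np.r_[pl,z2p([(168,95),(97,490),(378,118),(296,515)])],c2,n2);print(W.round(4).tolist());
for i,j in((1,0),): d=W[j]-W[i];print("yaw across",np.arctan2(-d[0],d[1]),np.linalg.norm(d))
for i,j in((3,2),(5,4)): d=W[j]-W[i];print("yaw",np.arctan2(d[1],d[0]))
print("lid height over plate",(c-c2)@n2, "expect .084")
E
```

```text
lid slope 74.41353251665505 dir yaw 1.383921020306902 1323
label [[0.6518, -0.1679, 0.3279], [0.7037, -0.2871, -0.0576], [0.5358, -0.2505, -0.0407], [0.532, -0.1394, 0.3482]] centre [ 0.6058 -0.2112  0.1444]
 sides [np.float64(0.4068), np.float64(0.1727), np.float64(0.4045), np.float64(0.1248)]
  yaw -0.23299664652499902
  yaw -0.2143625567523179
  yawacross 0.4106604827131616
  yawacross 0.03432193867851362
lid [[0.6505, -0.1499, 0.3901], [0.7244, -0.3135, -0.1367], [0.5295, -0.2568, -0.067], [0.527, -0.125, 0.3956]] centre [ 0.6079 -0.2113  0.1455]
 sides [np.float64(0.5566), np.float64(0.2146), np.float64(0.4809), np.float64(0.1261)]
  yaw -0.19891742089934605
  yaw -0.2828615866504255
  yawacross 0.4245508006441231
  yawacross 0.01903067841448251
plate slope 27.014457042621007 -0.17613003333830918 724
[[0.739, -0.1761, 0.1413], [0.7258, -0.2722, 0.1433], [0.739, -0.1761, 0.1413], [0.561, -0.1483, 0.0495], [0.7258, -0.2722, 0.1433], [0.5468, -0.245, 0.051]]
yaw across -0.1368319939945039 0.09706258562273985
yaw -0.15509767804126723
yaw -0.15102279240263955
lid height over plate 0.09127404684906155 expect .084
```

```bash
cat >> h.py <<'E'
def standR(yaw): return R.from_euler('ZY',[yaw,-np.radians(27)]).as_matrix()
E
python3 - <<'E'
from h import *
a=np.load("top0.npz");P=cloud(a,a['d'])
def z2p(l): return np.array(l,float)/5+[320,150]-0.4
lab=z2p([(226,219),(322,230),(273,543),(172,528)])
lid=z2p([(206,197),(338,214),(276,556),(152,538)])
m=np.zeros((420,560),np.uint8);cv2.fillPoly(m,[np.round(lab).astype(int)],1)
Q=P[m>0];print(len(Q),np.percentile(Q[:,2],[0,5,50,95,100]))
for yaw in(-.15,):
  S=standR(yaw);n=S[:,2]
  h=np.median(Q@n); print("plane off spread",np.percentile(Q@n,[10,25,50,75,90]))
  m2=np.zeros((420,560),np.uint8)
  cv2.fillPoly(m2,[np.round(z2p([(175,110),(365,130),(350,190),(200,165)])).astype(int)],1)
  Q2=P[m2>0];Q2=Q2[Q2[:,2]>.1];h2=np.median(Q2@n);print("height above plate",h-h2)
  # plate plane passes origin with z=.05
  for hh in (h,h2+.084):
   for nm,q in (("label",lab),("lid",lid)):
    W=on_gplane(a,q,n*hh,n);print(nm,W.round(4).tolist(),"centre",W.mean(0).round(4))
    print(" sides",[round(np.linalg.norm(W[i]-W[(i+1)%4]),4) for i in range(4)])
    for i,j in((3,0),(2,1)): d=(W[j]-W[i]);print("  yaw",np.arctan2(d[1],d[0]))
    for i,j in((1,0),(2,3)): d=W[j]-W[i];print("  yawacross",np.arctan2(-d[0],d[1]))
E
```

```text
1323 [0.13056268 0.1379457  0.16989836 0.2006835  1.3173705 ]
plane off spread [-0.13601234 -0.13471996 -0.13331255 -0.1317966  -0.13050612]
height above plate 0.08414346567692577
label [[0.6709, -0.1899, 0.2028], [0.6652, -0.2314, 0.2031], [0.5312, -0.2174, 0.1346], [0.5389, -0.1715, 0.1349]] centre [ 0.6015 -0.2026  0.1689]
 sides [np.float64(0.042), np.float64(0.1511), np.float64(0.0465), np.float64(0.1496)]
  yaw -0.13818391107180628
  yaw -0.10457530643654037
  yawacross -0.13740291154206383
  yawacross -0.1659749741906934
lid [[0.6802, -0.1808, 0.2068], [0.6715, -0.2379, 0.2068], [0.5253, -0.219, 0.1317], [0.5346, -0.1626, 0.1321]] centre [ 0.6029 -0.2001  0.1694]
 sides [np.float64(0.0577), np.float64(0.1654), np.float64(0.0572), np.float64(0.1647)]
  yaw -0.12458135509721215
  yaw -0.128337527072144
  yawacross -0.15067262625221242
  yawacross -0.16267129963754426
label [[0.6709, -0.1899, 0.2027], [0.6652, -0.2315, 0.203], [0.5312, -0.2174, 0.1344], [0.5389, -0.1715, 0.1348]] centre [ 0.6016 -0.2026  0.1687]
 sides [np.float64(0.042), np.float64(0.1512), np.float64(0.0465), np.float64(0.1496)]
  yaw -0.1381839110718062
  yaw -0.10457530643654034
  yawacross -0.13740291154206513
  yawacross -0.16597497419069254
lid [[0.6802, -0.1809, 0.2067], [0.6715, -0.2379, 0.2067], [0.5253, -0.2191, 0.1316], [0.5346, -0.1626, 0.1319]] centre [ 0.6029 -0.2001  0.1692]
 sides [np.float64(0.0577), np.float64(0.1654), np.float64(0.0572), np.float64(0.1647)]
  yaw -0.1245813550972121
  yaw -0.12833752707214413
  yawacross -0.1506726262522095
  yawacross -0.1626712996375445
```

```bash
cat > go.py <<'E'
import sys
from h import *
from workcell import manip
# usage: go.py x y z yawOfToolY(case yaw)
o=manip.get_obs();T=R.from_quat(o['ee_rot']).as_matrix()
x,y,z,yaw=map(float,sys.argv[1:5])
d=T.T@(np.array([x,y,z])-o['position'])
cur=np.arctan2(-T[0,1],T[1,1]); dw=(yaw-cur+np.pi/2)%np.pi-np.pi/2
print("t",round(o['clock'],2),"pos",o['position'].round(4),"caseyaw",round(cur,4),"tilt",np.degrees(np.arccos(-T[2,2])).round(2))
print("units",(d/.04).round(3),"turn",round(-np.degrees(dw)/6,3),"rows>=",round(np.linalg.norm(d)/.0625,1),np.degrees(abs(dw))/10.7)
print("f",o['ft_force'].round(1),"grip",round(o['grip_width'],3),"j",o['joint_pos'].round(2))
E
python3 go.py .58 -.20 .34 -.14
```

```text
t 0.15 pos [0.2264 0.5823 0.2307] caseyaw -0.3708 tilt 0.06
units [-15.326 -15.027  -2.715] turn -2.204 rows>= 13.8 1.2356859924541774
f [ 0.4 -0.1  0.4] grip 1.0 j [-1.22  0.33 -0.06  1.46  0.02  1.35 -0.09]
```

```bash
python3 -m pendant '[[-1.05,-1.05,-0.5,-0.4,0],[-2.1,-2.1,-1,-0.8,0],[-3.1,-3.1,-1.5,-1.2,0],[-4.1,-4.1,-2,-1.6,0],[-5.1,-5.1,-2.7,-2.2,0]]'; python3 go.py .58 -.20 .34 -.14
```

```text
clock: 0.78
position: [0.3428, 0.3169, 0.3392]
ee_rot: [0.069, 0.998, -0.0, -0.0]
ft_force: [1.4, 1.0, -0.0]
grip_width: 1.006
t 0.78 pos [0.3428 0.3169 0.3392] caseyaw -0.1388 tilt 0.05
units [ -7.662 -11.977  -0.017] turn 0.011 rows>= 9.1 0.006384363258939784
f [ 1.4  1.  -0. ] grip 1.006 j [-0.94 -0.06  0.09  1.68  0.01  1.52  0.58]
```

```bash
python3 -m pendant '[[-0.77,-1.2,0,0,0],[-1.53,-2.4,0,0,0],[-2.3,-3.6,0,0,0],[-3.07,-4.8,0,0,0],[-3.83,-6,0,0,0]]'; python3 -m pendant '[[-0.77,-1.2,0,0,0],[-1.53,-2.4,0,0,0],[-2.3,-3.6,0,0,0],[-3.07,-4.8,0,0,0],[-3.83,-6,0,0,0]]'; python3 go.py .58 -.20 .34 -.14
```

```text
clock: 1.4
position: [0.4609, 0.058, 0.339]
ee_rot: [0.07, 0.998, 0.0, 0.0]
ft_force: [1.8, 0.9, 0.7]
grip_width: 1.0
clock: 2.02
position: [0.5794, -0.2005, 0.3389]
ee_rot: [0.07, 0.998, 0.0, 0.0]
ft_force: [0.7, 0.7, 0.9]
grip_width: 1.002
t 2.02 pos [ 0.5794 -0.2005  0.3389] caseyaw -0.1392 tilt 0.01
units [-0.014  0.013 -0.027] turn 0.007 rows>= 0.0 0.0040991965738297375
f [0.7 0.7 0.9] grip 1.002 j [-0.3   0.32  0.74  1.35 -0.21  1.56  1.85]
```

```bash
cat > look.py <<'E'
import sys
from h import *
from workcell import manip,camera,get_calibration
n,tag=sys.argv[1:3]
c=get_calibration(n);p,d=camera(n)
np.savez(f"{n}{tag}.npz",p=p,d=d,**{k:np.array(v) for k,v in c.items()})
im=p[:,:,::-1]
if len(sys.argv)>3:
    u0,v0,u1,v1,s=map(int,sys.argv[3:8]);im=cv2.resize(im[v0:v1,u0:u1],None,fx=s,fy=s,interpolation=cv2.INTER_CUBIC)
cv2.imwrite(f"pics/{n}{tag}.png",im)
E
python3 look.py wrist 1
```

```text
(no output)
```

View pics/wrist1.png

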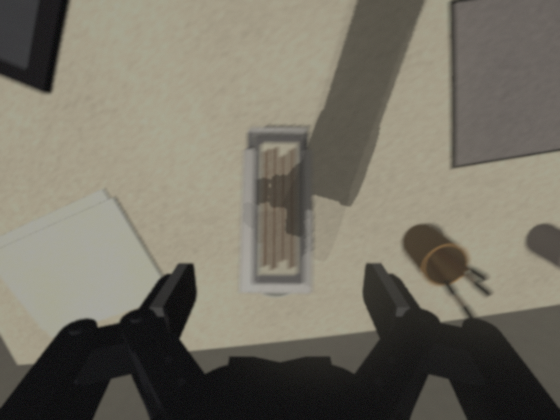

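The wrist view shows the lid between about (247,150) and (312,292). The grey stop edge is at the top, near (280,128), and the fingers sit either side below.

```bash
python3 - <<'E'
from h import *
a=np.load("wrist1.npz");cv2.imwrite("pics/w1z.png",cv2.resize(a['p'][110:310,220:340,::-1],None,fx=3,fy=3,interpolation=cv2.INTER_CUBIC))
E
```

```text
(no output)
```

View pics/w1z.png

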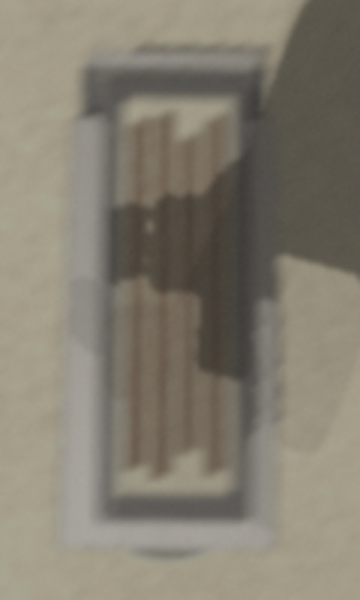

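```bash
python3 - <<'E'
from h import *
a=np.load("wrist1.npz");P=cloud(a,a['d'])
def z2p(l): return np.array(l,float)/3+[220,110]-1/3
lab=z2p([(110,497),(232,495),(240,95),(118,97)])
S=standR(-.145);n=S[:,2]
m=np.zeros((420,560),np.uint8);cv2.fillPoly(m,[np.round(lab).astype(int)],1)
Q=P[m>0];h=np.median(Q@n);print("offs",np.percentile(Q@n,[10,50,90]),"prev -.1333")
W=on_gplane(a,lab,n*h,n);print(W.round(4).tolist(),W.mean(0).round(4),[round(np.linalg.norm(W[i]-W[(i+1)%4]),4) for i in range(4)])
for i,j in((2,1),(3,0)): d=W[j]-W[i];print("yaw",np.arctan2(d[1],d[0]))
for i,j in((1,0),(2,3)): d=W[j]-W[i];print("yawac",np.arctan2(d[0],-d[1]))
st=z2p([(87,60),(265,55)])
W=on_gplane(a,st,n*(h-.010),n);print("stop",W,np.linalg.norm(W[0]-W[1]))
ends=z2p([(105,520),(245,520)]);print("upend",on_gplane(a,ends,n*h,n))
for v in range(112,300,8): print(v,P[v,[285,300],2].round(3),P[v,272].round(3))
E
```

```text
offs [-0.13545213 -0.1344801  -0.13348938] prev -.1333
[[0.6675, -0.2363, 0.203], [0.673, -0.1925, 0.2026], [0.54, -0.1693, 0.1338], [0.5342, -0.2162, 0.1343]] [ 0.6037 -0.2036  0.1684] [np.float64(0.0442), np.float64(0.1515), np.float64(0.0472), np.float64(0.1513)]
yaw -0.17212313945201746
yaw -0.14971732525365883
yawac -0.1262613604113593
yawac -0.1241731179716473
stop [[ 0.51971207 -0.22766001  0.11663473]
 [ 0.52778312 -0.15651314  0.11546597]] 0.07161274717457916
upend [[ 0.67443415 -0.23903249  0.2067028 ]
 [ 0.68152815 -0.18896746  0.20659353]]
112 [ 0.    -0.001] [ 0.505 -0.2   -0.   ]
120 [0.001 0.   ] [ 0.517 -0.201  0.001]
128 [0.115 0.114] [ 0.522 -0.2    0.116]
136 [0.13 0.13] [ 0.53  -0.2    0.131]
144 [0.136 0.134] [ 0.538 -0.202  0.136]
152 [0.139 0.139] [ 0.547 -0.203  0.138]
160 [0.143 0.144] [ 0.556 -0.204  0.144]
168 [0.149 0.148] [ 0.564 -0.205  0.148]
176 [0.152 0.152] [ 0.572 -0.206  0.151]
184 [0.157 0.156] [ 0.58  -0.207  0.157]
192 [0.162 0.161] [ 0.588 -0.208  0.161]
200 [0.166 0.165] [ 0.596 -0.209  0.166]
208 [0.17  0.168] [ 0.605 -0.211  0.169]
216 [0.173 0.173] [ 0.612 -0.212  0.174]
224 [0.177 0.178] [ 0.621 -0.213  0.177]
232 [0.182 0.182] [ 0.628 -0.214  0.182]
240 [0.185 0.186] [ 0.636 -0.215  0.187]
248 [0.19  0.189] [ 0.644 -0.216  0.189]
256 [0.194 0.194] [ 0.651 -0.217  0.194]
264 [0.197 0.198] [ 0.659 -0.218  0.198]
272 [0.2   0.202] [ 0.667 -0.219  0.2  ]
280 [0.204 0.205] [ 0.674 -0.22   0.205]
288 [0.139 0.137] [ 0.728 -0.23   0.139]
296 [-0.     0.002] [ 0.826 -0.247  0.019]
```

```bash
python3 - <<'E'
from h import *
from workcell import manip
o=manip.get_obs();T=R.from_quat(o['ee_rot']).as_matrix()
a=np.load("wrist1.npz");P=(cloud(a,a['d'])-o['position'])@T
for v in (264,268,275,285,300,315,330):
    print(v,[(u,P[v,u].round(3).tolist()) for u in (176,184,190,194,366,370,376,384)])
E
```

```text
264 [(176, [-0.196, -0.18, 0.337]), (184, [0.01, -0.037, -0.02]), (190, [0.011, -0.034, -0.021]), (194, [-0.195, -0.146, 0.336]), (366, [0.009, 0.051, -0.017]), (370, [0.011, 0.052, -0.021]), (376, [0.011, 0.055, -0.02]), (384, [-0.193, 0.206, 0.335])]
268 [(176, [0.011, -0.04, -0.025]), (184, [0.01, -0.036, -0.023]), (190, [0.009, -0.034, -0.021]), (194, [-0.204, -0.148, 0.337]), (366, [0.007, 0.051, -0.017]), (370, [0.011, 0.051, -0.024]), (376, [0.011, 0.054, -0.025]), (384, [0.011, 0.057, -0.025])]
275 [(176, [0.011, -0.038, -0.03]), (184, [0.01, -0.034, -0.03]), (190, [0.006, -0.034, -0.023]), (194, [0.002, -0.034, -0.016]), (366, [0.004, 0.051, -0.019]), (370, [0.008, 0.051, -0.026]), (376, [0.011, 0.052, -0.03]), (384, [0.011, 0.055, -0.031])]
285 [(176, [0.01, -0.035, -0.038]), (184, [0.006, -0.034, -0.031]), (190, [0.002, -0.034, -0.024]), (194, [-0.002, -0.034, -0.019]), (366, [-0.001, 0.051, -0.02]), (370, [0.003, 0.051, -0.027]), (376, [0.008, 0.051, -0.034]), (384, [0.011, 0.053, -0.039])]
300 [(176, [0.006, -0.034, -0.043]), (184, [0.001, -0.034, -0.035]), (190, [-0.006, -0.034, -0.026]), (194, [-0.009, -0.034, -0.021]), (366, [-0.007, 0.051, -0.024]), (370, [-0.004, 0.051, -0.029]), (376, [0.001, 0.052, -0.035]), (384, [0.008, 0.051, -0.044])]
315 [(176, [0.001, -0.034, -0.045]), (184, [-0.006, -0.034, -0.036]), (190, [-0.311, -0.166, 0.337]), (194, [-0.31, -0.157, 0.336]), (366, [-0.31, 0.186, 0.337]), (370, [-0.011, 0.052, -0.031]), (376, [-0.005, 0.052, -0.037]), (384, [0.002, 0.051, -0.047])]
330 [(176, [-0.004, -0.034, -0.048]), (184, [-0.348, -0.181, 0.336]), (190, [-0.348, -0.169, 0.336]), (194, [-0.348, -0.161, 0.336]), (366, [-0.347, 0.19, 0.336]), (370, [-0.687, 0.349, 0.717]), (376, [-0.01, 0.051, -0.041]), (384, [-0.004, 0.051, -0.049])]
```

```bash
python3 look.py top 1; python3 - <<'E'
from h import *
from workcell import manip,get_calibration
o=manip.get_obs();T=R.from_quat(o['ee_rot']).as_matrix()
a=np.load("wrist1.npz")
def rep(a,pos,T):
    M=R.from_quat(a['rotation']).as_matrix();print((T.T@(a['position']-pos)).round(4));print((T.T@M).round(3))
rep(a,o['position'],T)
b=np.load("wrist0.npz");q=R.from_quat([1.84306401e-01,9.82868576e-01,-7.07912148e-04,-1.11937469e-04]).as_matrix();p0=np.array([0.22631362,0.58217556,0.23050901])
rep(b,p0,q)
P=(cloud(b,b['d'])-p0)@q
for v in (275,285,300): print(v,[(u,P[v,u].round(3).tolist()) for u in (176,184,190,366,370,376,384)])
E
```

```text
[ 0.0809  0.0051 -0.1442]
[[ 0.008 -0.946 -0.323]
 [ 1.     0.007  0.007]
 [-0.005 -0.323  0.946]]
[ 0.0812  0.0018 -0.1427]
[[ 0.    -0.948 -0.32 ]
 [ 1.    -0.     0.001]
 [-0.001 -0.32   0.948]]
275 [(176, [0.01, -0.045, -0.028]), (184, [0.01, -0.041, -0.028]), (190, [0.006, -0.041, -0.021]), (366, [0.003, 0.045, -0.016]), (370, [0.006, 0.045, -0.022]), (376, [0.01, 0.045, -0.029]), (384, [0.011, 0.048, -0.03])]
285 [(176, [0.01, -0.042, -0.036]), (184, [0.006, -0.041, -0.03]), (190, [0.0, -0.041, -0.021]), (366, [-0.002, 0.045, -0.018]), (370, [0.002, 0.045, -0.024]), (376, [0.007, 0.045, -0.032]), (384, [0.01, 0.046, -0.036])]
300 [(176, [0.006, -0.041, -0.041]), (184, [-0.0, -0.041, -0.032]), (190, [-0.005, -0.041, -0.025]), (366, [-0.009, 0.045, -0.021]), (370, [-0.005, 0.045, -0.026]), (376, [0.001, 0.044, -0.034]), (384, [0.007, 0.045, -0.042])]
```

View pics/top1.png

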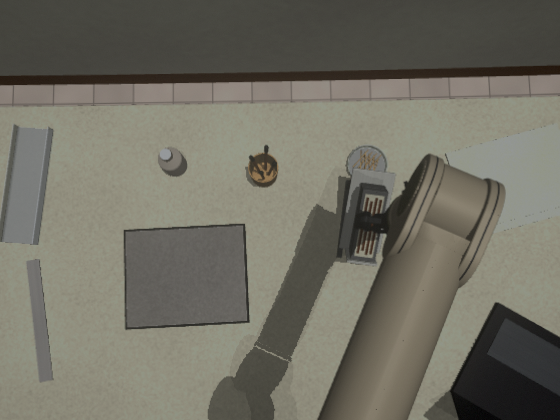

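```bash
python3 go.py .606 -.203 .25 -.143; python3 -m pendant '[[0,0,0,0,0]]'; python3 - <<'E'
from h import *
from workcell import manip,get_calibration
for i in range(1):
    o=manip.get_obs();T=R.from_quat(o['ee_rot']).as_matrix();a=get_calibration("wrist")
    M=R.from_quat(a['rotation']).as_matrix();print((T.T@(a['position']-o['position'])).round(4));print((T.T@M).round(3)[:,2]);print(o['joint_velocities'].round(3))
E
python3 look.py wrist 2;python3 go.py .606 -.203 .25 -.143; 
python3 - <<'E'
from h import *
from workcell import manip
o=manip.get_obs();T=R.from_quat(o['ee_rot']).as_matrix()
b=np.load("wrist2.npz")
P=(cloud(b,b['d'])-o['position'])@T
for v in (285,300): print(v,[(u,P[v,u].round(3).tolist()) for u in (176,184,190,366,370,376,384)])
E
```

```text
t 2.12 pos [ 0.5783 -0.2052  0.3371] caseyaw -0.1476 tilt 0.29
units [-0.684  0.165  2.174] turn -0.044 rows>= 1.5 0.02460233697293458
f [-1.3  0.3 -0.5] grip 0.996 j [-0.29  0.32  0.75  1.35 -0.21  1.56  1.85]
clock: 2.25
position: [0.5785, -0.1994, 0.3384]
ee_rot: [0.071, 0.997, -0.0, -0.001]
ft_force: [0.1, -0.1, 0.1]
grip_width: 1.001
[ 0.0808  0.0015 -0.1426]
[-0.32   0.     0.947]
[-0.032 -0.035 -0.018  0.011  0.003 -0.001 -0.001]
t 2.3 pos [ 0.5786 -0.1984  0.3388] caseyaw -0.1398 tilt 0.04
units [-0.695 -0.021  2.219] turn 0.03 rows>= 1.5 0.017094237367388628
f [-0.5 -0.3  0. ] grip 1.0 j [-0.3   0.32  0.74  1.35 -0.21  1.56  1.85]
285 [(176, [0.01, -0.043, -0.037]), (184, [0.006, -0.042, -0.029]), (190, [0.002, -0.042, -0.023]), (366, [-0.001, 0.043, -0.019]), (370, [0.001, 0.043, -0.023]), (376, [0.007, 0.043, -0.031]), (384, [0.01, 0.045, -0.036])]
300 [(176, [0.006, -0.042, -0.041]), (184, [-0.001, -0.042, -0.032]), (190, [-0.006, -0.042, -0.025]), (366, [-0.008, 0.043, -0.022]), (370, [-0.005, 0.043, -0.026]), (376, [0.0, 0.043, -0.033]), (384, [0.006, 0.044, -0.041])]
```

View pics/wrist2.png

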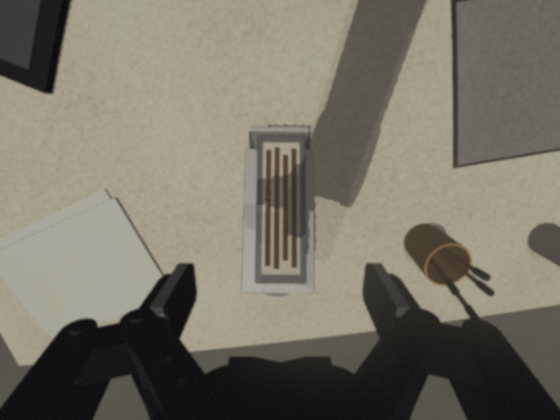

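The picture is sharp now; the earlier one was taken while the arm was still settling. The label runs from about (263,143) to (303,273), and the fingers are centred on the tool axis.

```bash
python3 - <<'E'
from h import *
a=np.load("wrist2.npz");cv2.imwrite("pics/w2z.png",cv2.resize(a['p'][115:303,220:340,::-1],None,fx=3,fy=3,interpolation=cv2.INTER_CUBIC))
E
```

```text
(no output)
```

View pics/w2z.png

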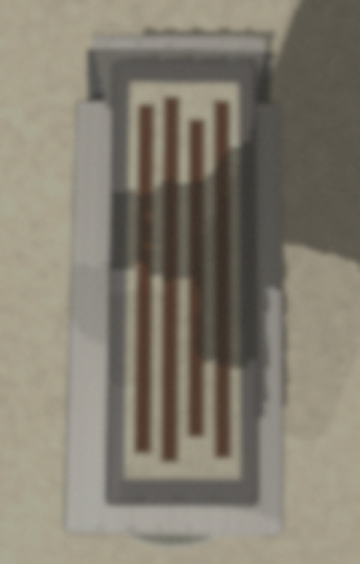

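```bash
python3 - <<'E'
from h import *
a=np.load("wrist2.npz");P=cloud(a,a['d'])
def z2p(l): return np.array(l,float)/3+[220,115]-1/3
lab=z2p([(123,479),(241,479),(247,82),(128,82)])
lid=z2p([(106,503),(258,503),(256,58),(112,58)])
S=standR(-.145);n=S[:,2]
m=np.zeros((420,560),np.uint8);cv2.fillPoly(m,[np.round(lab).astype(int)],1)
Q=P[m>0];h=np.median(Q@n);print("offs",np.percentile(Q@n,[10,50,90]))
for q in (lab,lid):
  W=on_gplane(a,q,n*h,n);print(W.round(4).tolist(),W.mean(0).round(4),[round(np.linalg.norm(W[i]-W[(i+1)%4]),4) for i in range(4)])
  for i,j in((2,1),(3,0)): d=W[j]-W[i];print("yaw",np.arctan2(d[1],d[0]))
  for i,j in((1,0),(2,3)): d=W[j]-W[i];print("yawac",np.arctan2(d[0],-d[1]))
st=z2p([(92,50),(270,50),(92,35),(270,35)])
W=on_gplane(a,st,n*(h-.010),n);print("stop",W,np.linalg.norm(W[0]-W[1]))
o=W[:2].mean(0)-.074*n;print("origin est",o)
W=on_gplane(a,z2p([(66,531),(281,531),(78,103)]),n*(h-.084),n);print("plate",W,(W-o)@S)
print("lid in stand frame",(on_gplane(a,lid,n*h,n).mean(0)-o)@S)
E
```

```text
offs [-0.13545212 -0.13445679 -0.13344615]
[[0.666, -0.2307, 0.2019], [0.672, -0.1884, 0.2018], [0.54, -0.1657, 0.1336], [0.5335, -0.2113, 0.1336]] [ 0.6029 -0.199   0.1677] [np.float64(0.0427), np.float64(0.1503), np.float64(0.0461), np.float64(0.1502)]
yaw -0.17036253669012077
yaw -0.1455503179082799
yawac -0.14238421536185494
yawac -0.14145115231808936
[[0.6726, -0.2378, 0.2057], [0.6804, -0.1834, 0.2057], [0.5319, -0.1608, 0.1291], [0.524, -0.2163, 0.1292]] [ 0.6022 -0.1996  0.1674] [np.float64(0.0549), np.float64(0.1686), np.float64(0.056), np.float64(0.1686)]
yaw -0.1509931801673938
yaw -0.14346762501189597
yawac -0.14243058104976122
yawac -0.14146856325418128
stop [[ 0.52060995 -0.22478102  0.11690163]
 [ 0.53069532 -0.1539957   0.11677506]
 [ 0.51495843 -0.22408445  0.11400097]
 [ 0.52507254 -0.15308123  0.11387285]] 0.07150028990980352
origin est [ 0.55889538 -0.19424263  0.05090386]
plate [[ 0.72574954 -0.27033321  0.14063011]
 [ 0.73954093 -0.17403917  0.14049402]
 [ 0.54841544 -0.24289558  0.04920206]] [[ 1.97639057e-01 -5.11829198e-02  2.59583046e-17]
 [ 1.97339284e-01  4.60933541e-02  9.13476543e-17]
 [-3.74854490e-03 -4.96566601e-02  7.70441784e-17]]
lid in stand frame [0.09179823 0.00097835 0.084     ]
```

```bash
python3 -m pendant '[[-0.3,0,1,0,0],[-0.69,0.03,2.2,0.05,0],[-0.69,0.03,3.4,0.05,0],[-0.69,0.03,3.4,0.05,0]]' 30; python3 go.py .606 -.2005 .141 -.145
```

```text
clock: 2.8
position: [0.6047, -0.1991, 0.2004]
ee_rot: [0.071, 0.997, 0.001, -0.003]
ft_force: [0.1, -0.7, 1.0]
grip_width: 1.001
t 2.8 pos [ 0.6047 -0.1991  0.2004] caseyaw -0.1431 tilt 0.33
units [-0.046 -0.033  1.485] turn 0.018 rows>= 1.0 0.010070216511993673
f [ 0.1 -0.7  1. ] grip 1.001 j [-0.27  0.44  0.7   1.5  -0.29  1.31  1.88]
```

```bash
python3 -m pendant '[[-0.04,-0.03,0.7,0,0],[-0.04,-0.03,1.2,0,0],[-0.04,-0.03,1.45,0,0],[-0.04,-0.03,1.45,0,0]]'; python3 go.py .606 -.2005 .141 -.145; python3 look.py wrist 3
```

```text
clock: 3.3
position: [0.6076, -0.203, 0.1453]
ee_rot: [0.073, 0.997, 0.0, -0.0]
ft_force: [0.2, -0.2, -0.4]
grip_width: 0.998
t 3.3 pos [ 0.6076 -0.203   0.1453] caseyaw -0.1453 tilt 0.02
units [0.049 0.055 0.107] turn -0.003 rows>= 0.1 0.0015883262852535052
f [ 0.2 -0.2 -0.4] grip 0.998 j [-0.25  0.49  0.68  1.56 -0.32  1.21  1.91]
```

View pics/wrist3.png

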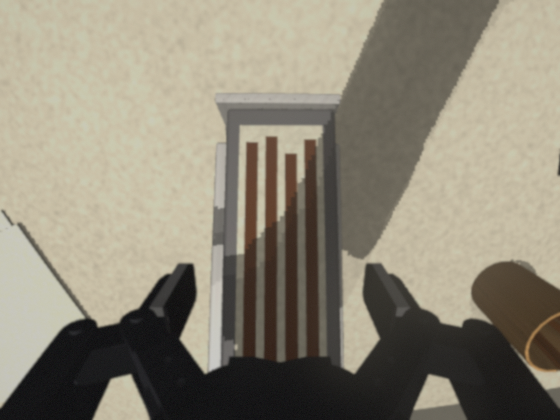

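The lid fills columns 225–338 near (282,200), with the fingers at columns 194 and 366. The case sits about 2 mm towards +y, as the numbers also say. I'll correct that and grip.

```bash
python3 -m pendant '[[0.04,0.06,0.1,0,0],[0.04,0.06,0.1,0,0.2],[0.04,0.06,0.1,0,0.5],[0.04,0.06,0.1,0,0.5],[0.04,0.06,0.1,0,0.5]]' 35; python3 go.py .606 -.2005 .141 -.145
```

```text
clock: 3.98
position: [0.6065, -0.2008, 0.1415]
ee_rot: [0.073, 0.997, 0.0, 0.0]
ft_force: [-1.4, 0.1, 5.1]
grip_width: 0.648
t 3.98 pos [ 0.6065 -0.2008  0.1415] caseyaw -0.1458 tilt 0.03
units [0.012 0.006 0.012] turn -0.007 rows>= 0.0 0.004120595010075257
f [-1.4  0.1  5.1] grip 0.648 j [-0.26  0.49  0.68  1.56 -0.32  1.2   1.91]
```

```bash
python3 -m pendant '[[0,0,-0.05,0,0.6],[0,0,-0.25,0,0.6],[0,0,-0.5,0,0.6],[0,0,-0.75,0,0.6],[0,0,-0.75,0,0.6]]'; python3 go.py .606 -.2005 .141 -.145;python3 look.py scene 4 90 150 230 330 4;python3 look.py wrist 4
```

```text
clock: 4.6
position: [0.6069, -0.2009, 0.1722]
ee_rot: [0.073, 0.997, -0.0, 0.001]
ft_force: [0.1, -0.7, -3.3]
grip_width: 0.649
t 4.6 pos [ 0.6069 -0.2009  0.1722] caseyaw -0.1457 tilt 0.11
units [0.025 0.006 0.781] turn -0.006 rows>= 0.5 0.0035184418278271603
f [ 0.1 -0.7 -3.3] grip 0.649 j [-0.27  0.46  0.69  1.53 -0.3   1.26  1.89]
```

View pics/scene4.png

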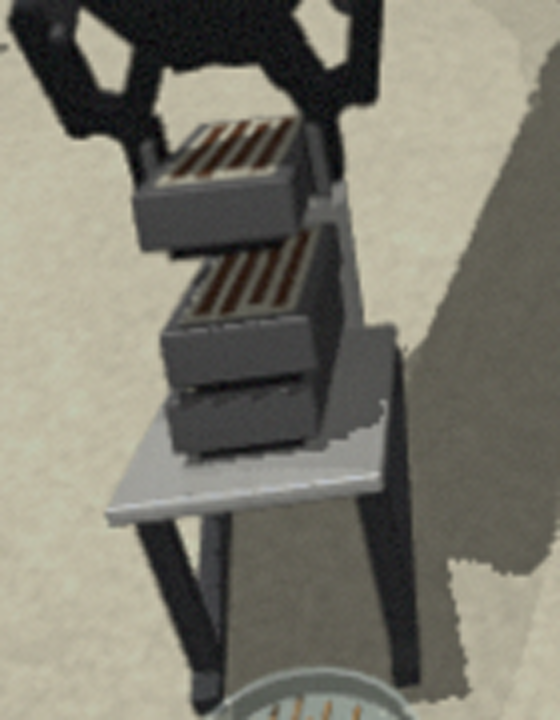

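View pics/wrist4.png

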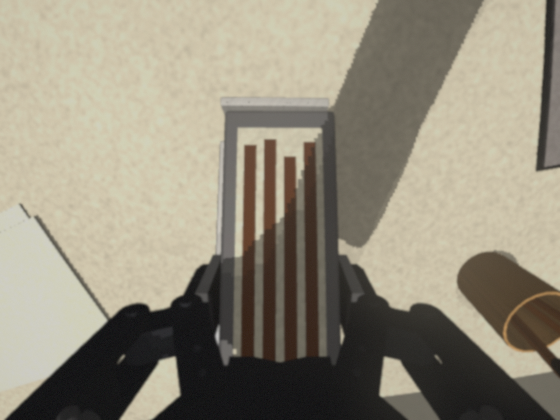

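Upper is held clear at scene crop (220,190), and the middle and lower cases stay in place. I'll carry it sideways.

```bash
python3 -m pendant '[[0,0,-0.6,0,0.6],[0,0,-1.3,0,0.6],[0.3,0.6,-1.5,0,0.6],[0.7,1.5,-1.5,0,0.6],[1.1,2.5,-1.5,0,0.6]]'; python3 go.py .52 -.03 .1 -.145
```

```text
clock: 5.32
position: [0.5767, -0.0946, 0.2306]
ee_rot: [0.073, 0.997, -0.0, -0.0]
ft_force: [-0.4, 0.6, -2.7]
grip_width: 0.648
t 5.33 pos [ 0.5767 -0.0946  0.2306] caseyaw -0.1466 tilt 0.03
units [1.636 1.392 3.266] turn -0.016 rows>= 2.5 0.008795236070545354
f [-0.4  0.6 -2.7] grip 0.648 j [-0.49  0.28  0.7   1.61 -0.18  1.32  1.66]
```

```bash
python3 -m pendant '[[0.8,0.7,0.3,0,0.6],[1.6,1.4,1,0,0.6],[1.6,1.4,1.5,0,0.6],[1.6,1.4,1.5,0,0.6]]'; python3 go.py .52 -.03 .1 -.145; python3 look.py wrist 5; python3 look.py scene 5 120 80 360 320 3
python3 - <<'E'
from h import *
a=np.load("wrist5.npz");P=cloud(a,a['d'])
for v in range(100,350,10): print(v,P[v,[250,280,310]].round(3).tolist())
E
```

```text
clock: 5.82
position: [0.521, -0.0304, 0.1699]
ee_rot: [0.072, 0.997, -0.0, -0.001]
ft_force: [0.5, 0.8, -2.1]
grip_width: 0.648
t 5.83 pos [ 0.521  -0.0304  0.1699] caseyaw -0.1451 tilt 0.14
units [0.022 0.007 1.747] turn -0.001 rows>= 1.1 0.0006034877353163045
f [ 0.5  0.8 -2.1] grip 0.648 j [-0.63  0.16  0.66  1.84 -0.11  1.17  1.5 ]
100 [[0.429, -0.045, -0.0], [0.434, -0.015, 0.001], [0.438, 0.014, 0.001]]
110 [[0.439, -0.047, -0.001], [0.443, -0.017, -0.0], [0.448, 0.013, -0.001]]
120 [[0.445, -0.032, 0.16], [0.447, -0.018, 0.161], [0.449, -0.003, 0.159]]
130 [[0.45, -0.033, 0.163], [0.452, -0.018, 0.163], [0.454, -0.004, 0.163]]
140 [[0.454, -0.034, 0.166], [0.456, -0.019, 0.165], [0.459, -0.004, 0.164]]
150 [[0.459, -0.034, 0.168], [0.461, -0.02, 0.167], [0.463, -0.005, 0.167]]
160 [[0.463, -0.035, 0.169], [0.465, -0.02, 0.169], [0.467, -0.006, 0.17]]
170 [[0.467, -0.035, 0.173], [0.47, -0.021, 0.171], [0.472, -0.007, 0.171]]
180 [[0.472, -0.036, 0.174], [0.475, -0.022, 0.173], [0.477, -0.007, 0.173]]
190 [[0.477, -0.036, 0.176], [0.478, -0.022, 0.177], [0.481, -0.008, 0.176]]
[... 440 characters left out ...]
6, -0.012, 0.189]]
260 [[0.506, -0.04, 0.191], [0.508, -0.026, 0.191], [0.51, -0.013, 0.191]]
270 [[0.51, -0.041, 0.193], [0.512, -0.027, 0.193], [0.514, -0.013, 0.192]]
280 [[0.513, -0.041, 0.196], [0.516, -0.028, 0.196], [0.518, -0.014, 0.195]]
290 [[0.518, -0.042, 0.197], [0.52, -0.028, 0.198], [0.522, -0.015, 0.197]]
300 [[0.521, -0.042, 0.2], [0.524, -0.029, 0.199], [0.526, -0.015, 0.2]]
310 [[0.525, -0.043, 0.202], [0.527, -0.029, 0.202], [0.53, -0.016, 0.201]]
320 [[0.529, -0.043, 0.204], [0.531, -0.03, 0.204], [0.533, -0.017, 0.204]]
330 [[0.534, -0.044, 0.205], [0.535, -0.03, 0.206], [0.537, -0.017, 0.205]]
340 [[0.537, -0.044, 0.208], [0.539, -0.031, 0.207], [0.539, -0.018, 0.209]]
```

View pics/wrist5.png

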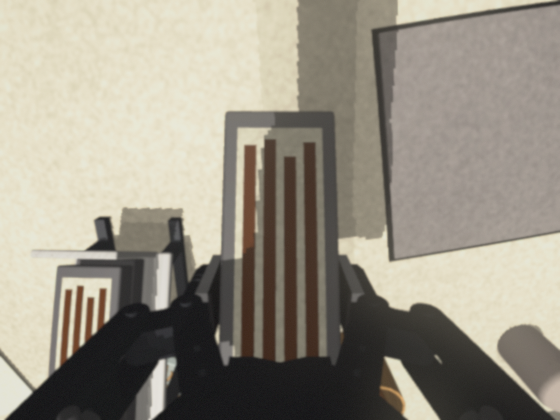

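View pics/scene5.png

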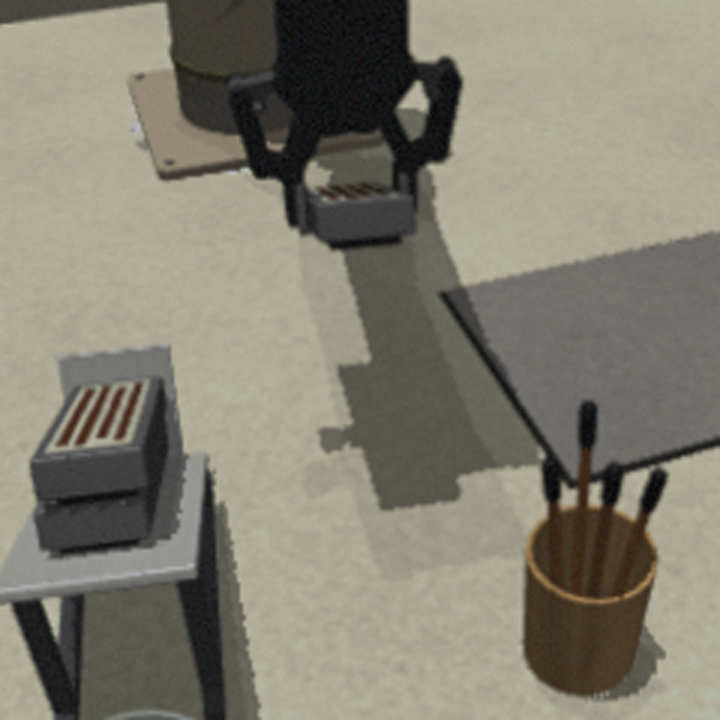

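```bash
python3 - <<'E'
from h import *
from workcell import manip
o=manip.get_obs();T=R.from_quat(o['ee_rot']).as_matrix()
a=np.load("wrist5.npz");P=(cloud(a,a['d'])-o['position'])@T
for v in (258,264,270,280,290,300,320):
    print(v,[(u,P[v,u].round(3).tolist()) for u in (206,212,217,222,338,343,350)])
E
python3 -m pendant '[[0,0,1,0,0.6],[0,0,2,0,0.6],[0,0,2.9,0,0.6],[0,0,3.3,0,0.6],[0,0,3.3,0,0.6]]'; python3 go.py .52 -.03 .0 -.145
```

```text
258 [(206, [-0.088, -0.085, 0.172]), (212, [0.011, -0.031, -0.011]), (217, [0.011, -0.029, -0.01]), (222, [0.015, -0.025, -0.018]), (338, [0.015, 0.03, -0.018]), (343, [0.011, 0.034, -0.01]), (350, [-0.087, 0.087, 0.172])]
264 [(206, [0.007, -0.035, -0.009]), (212, [0.011, -0.03, -0.017]), (217, [0.011, -0.028, -0.016]), (222, [0.013, -0.025, -0.02]), (338, [0.013, 0.029, -0.02]), (343, [0.011, 0.033, -0.016]), (350, [0.011, 0.036, -0.017])]
270 [(206, [0.011, -0.032, -0.022]), (212, [0.011, -0.029, -0.022]), (217, [0.011, -0.027, -0.022]), (222, [0.011, -0.024, -0.021]), (338, [0.01, 0.03, -0.02]), (343, [0.011, 0.032, -0.022]), (350, [0.011, 0.035, -0.022])]
280 [(206, [0.012, -0.03, -0.031]), (212, [0.011, -0.027, -0.03]), (217, [0.01, -0.026, -0.028]), (222, [0.007, -0.024, -0.024]), (338, [0.006, 0.03, -0.022]), (343, [0.01, 0.03, -0.029]), (350, [0.011, 0.033, -0.03])]
290 [(206, [0.011, -0.028, -0.038]), (212, [0.011, -0.026, -0.037]), (217, [0.005, -0.026, -0.029]), (222, [0.003, -0.024, -0.026]), (338, [0.003, 0.029, -0.026]), (343, [0.009, 0.029, -0.034]), (350, [0.011, 0.031, -0.038])]
300 [(206, [0.008, -0.028, -0.04]), (212, [0.007, -0.026, -0.039]), (217, [0.0, -0.026, -0.03]), (222, [-0.002, -0.024, -0.026]), (338, [-0.001, 0.029, -0.028]), (343, [0.004, 0.03, -0.034]), (350, [0.008, 0.031, -0.04])]
320 [(206, [0.012, -0.024, -0.057]), (212, [-0.002, -0.026, -0.04]), (217, [-0.008, -0.026, -0.032]), (222, [-0.009, -0.024, -0.031]), (338, [-0.008, 0.029, -0.032]), (343, [-0.005, 0.03, -0.037]), (350, [-0.001, 0.032, -0.041])]
clock: 6.55
position: [0.5223, -0.031, 0.0391]
ee_rot: [0.073, 0.997, -0.0, -0.0]
ft_force: [-0.1, 0.9, -0.9]
grip_width: 0.648
t 6.55 pos [ 0.5223 -0.031   0.0391] caseyaw -0.1462 tilt 0.05
units [0.061 0.018 0.978] turn -0.011 rows>= 0.6 0.006315779842143475
f [-0.1  0.9 -0.9] grip 0.648 j [-0.56  0.35  0.62  1.96 -0.26  0.91  1.61]
```

```bash
python3 -m pendant '[[0,0,0.15,0,0.6],[0,0,0.3,0,0.6],[0,0,0.45,0,0.6],[0,0,0.6,0,0.6],[0,0,0.6,0,0.6]]'; python3 go.py .52 -.03 .0 -.145; python3 look.py wrist 6;python3 - <<'E'
from h import *
a=np.load("wrist6.npz");P=cloud(a,a['d'])
for v in range(80,350,30): print(v,P[v,[250,280,310]].round(3).tolist())
E
```

```text
clock: 7.18
position: [0.5252, -0.0306, 0.017]
ee_rot: [0.073, 0.997, 0.0, 0.003]
ft_force: [3.8, -0.3, 4.9]
grip_width: 0.651
t 7.17 pos [ 0.5252 -0.0306  0.017 ] caseyaw -0.1456 tilt 0.35
units [ 0.134 -0.005  0.424] turn -0.005 rows>= 0.3 0.0030481053002526966
f [ 3.8 -0.3  4.9] grip 0.651 j [-0.54  0.39  0.6   1.97 -0.29  0.86  1.64]
80 [[0.43, -0.03, 0.0], [0.432, -0.015, -0.001], [0.435, -0.0, 0.001]]
110 [[0.445, -0.03, 0.026], [0.446, -0.017, 0.026], [0.448, -0.004, 0.026]]
140 [[0.457, -0.032, 0.03], [0.459, -0.019, 0.029], [0.461, -0.006, 0.03]]
170 [[0.469, -0.034, 0.033], [0.471, -0.021, 0.032], [0.473, -0.008, 0.033]]
200 [[0.482, -0.036, 0.036], [0.484, -0.023, 0.036], [0.486, -0.01, 0.035]]
230 [[0.495, -0.038, 0.039], [0.497, -0.025, 0.039], [0.499, -0.011, 0.039]]
260 [[0.508, -0.04, 0.042], [0.51, -0.026, 0.041], [0.511, -0.013, 0.042]]
290 [[0.52, -0.042, 0.047], [0.523, -0.028, 0.045], [0.525, -0.015, 0.046]]
320 [[0.534, -0.044, 0.05], [0.536, -0.03, 0.049], [0.539, -0.017, 0.049]]
```

```bash
python3 -m pendant '[[0,0,0.1,0,0.6],[0,0,0.2,0,0.6],[0,0,0.3,0,0.6],[0,0,0.38,0,0.6],[0,0,0.38,0,0.6]]'; python3 go.py .52 -.03 .0 -.145; python3 look.py wrist 7;python3 - <<'E'
from h import *
a=np.load("wrist7.npz");P=cloud(a,a['d'])
for v in range(80,350,30): print(v,P[v,[250,280,310]].round(3).tolist())
E
```

```text
clock: 7.85
position: [0.5234, -0.0305, 0.0007]
ee_rot: [0.073, 0.997, 0.0, 0.001]
ft_force: [4.6, -1.1, 3.4]
grip_width: 0.649
t 7.85 pos [ 0.5234 -0.0305  0.0007] caseyaw -0.1456 tilt 0.14
units [ 0.085 -0.     0.017] turn -0.006 rows>= 0.1 0.0030964867630276236
f [ 4.6 -1.1  3.4] grip 0.649 j [-0.53  0.42  0.58  1.97 -0.31  0.83  1.65]
80 [[0.43, -0.029, -0.001], [0.432, -0.015, -0.0], [0.434, -0.002, -0.0]]
110 [[0.443, -0.028, 0.027], [0.444, -0.017, 0.028], [0.446, -0.006, 0.027]]
140 [[0.454, -0.03, 0.027], [0.455, -0.019, 0.028], [0.457, -0.007, 0.029]]
170 [[0.465, -0.032, 0.03], [0.467, -0.02, 0.029], [0.468, -0.009, 0.03]]
200 [[0.477, -0.034, 0.03], [0.479, -0.022, 0.028], [0.48, -0.01, 0.03]]
230 [[0.49, -0.036, 0.03], [0.492, -0.024, 0.029], [0.493, -0.012, 0.03]]
260 [[0.504, -0.039, 0.03], [0.506, -0.026, 0.03], [0.508, -0.013, 0.03]]
290 [[0.519, -0.042, 0.03], [0.521, -0.028, 0.029], [0.522, -0.015, 0.031]]
320 [[0.535, -0.044, 0.03], [0.537, -0.031, 0.03], [0.539, -0.017, 0.031]]
```

```bash
python3 -m pendant '[[0,0,0.06,0,0.6],[0,0,0.06,0,0.6],[0,0,0.06,0,0.4],[0,0,0.06,0,0],[0,0,0.06,0,0]]'; python3 -m pendant '[[0,0,-0.3,0,0],[0,0,-1.2,0,0],[0,0,-2.5,0,0],[0,0,-2.5,0,0]]';python3 look.py wrist 8;python3 look.py top 8; python3 go.py .60 -.2 .3 -.145
```

```text
clock: 8.52
position: [0.5213, -0.0305, -0.003]
ee_rot: [0.073, 0.997, 0.0, -0.001]
ft_force: [-1.1, -0.0, -0.5]
grip_width: 1.0
clock: 9.02
position: [0.5244, -0.0308, 0.1015]
ee_rot: [0.073, 0.997, 0.001, 0.003]
ft_force: [0.2, 0.1, -0.6]
grip_width: 1.001
t 9.12 pos [ 0.5221 -0.0304  0.098 ] caseyaw -0.1454 tilt 0.06
units [-2.544 -3.909 -5.052] turn -0.004 rows>= 4.4 0.0023280140350917518
f [ 0.3 -0.  -0.8] grip 0.999 j [-0.61  0.26  0.66  1.92 -0.19  1.02  1.56]
```

View pics/wrist8.png

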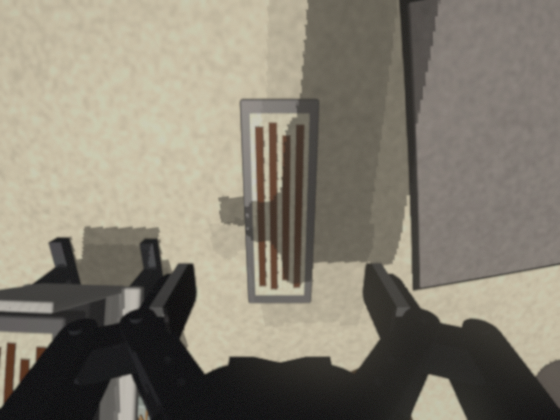

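Upper lies flat on the table, lid corners about (241,100) to (311,302). Back to the stack for the middle case.

```bash
python3 -m pendant '[[0,0,-1.4,0,0],[-0.2,-0.5,-2.7,0,0],[-0.7,-1.8,-3.5,0,0],[-1.3,-3,-4,0,0],[-1.7,-3.9,-4.5,0,0]]'; python3 -m pendant '[[0,0,0,0,0],[0,0,0,0,0]]'; python3 look.py wrist 9; python3 go.py .60 -.2 .3 -.145; python3 - <<'E'
from h import *
a=np.load("wrist9.npz");cv2.imwrite("pics/w9z.png",cv2.resize(a['p'][115:303,220:350,::-1],None,fx=3,fy=3,interpolation=cv2.INTER_CUBIC))
E
```

```text
clock: 9.75
position: [0.5664, -0.1969, 0.277]
ee_rot: [0.073, 0.997, -0.0, -0.001]
ft_force: [0.5, 1.0, -0.2]
grip_width: 0.999
clock: 10.0
position: [0.5663, -0.1941, 0.2759]
ee_rot: [0.073, 0.997, 0.0, -0.001]
ft_force: [-0.2, -0.2, -1.2]
grip_width: 1.0
t 10.05 pos [ 0.5664 -0.1935  0.276 ] caseyaw -0.1444 tilt 0.14
units [-0.853 -0.04  -0.602] turn 0.005 rows>= 0.7 0.003050137774901242
f [ 0.8  0.9 -0.8] grip 1.003 j [-0.37  0.31  0.79  1.5  -0.22  1.43  1.86]
```

View pics/w9z.png

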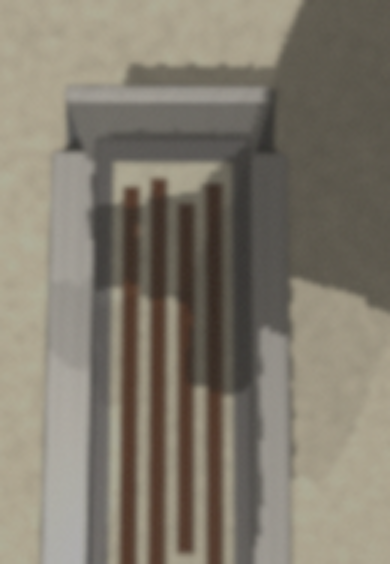

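```bash
python3 - <<'E'
from h import *
a=np.load("wrist9.npz");cv2.imwrite("pics/w9y.png",cv2.resize(a['p'][130:350,220:350,::-1],None,fx=2.7,fy=2.7,interpolation=cv2.INTER_CUBIC))
E
```

```text
(no output)
```

View pics/w9y.png

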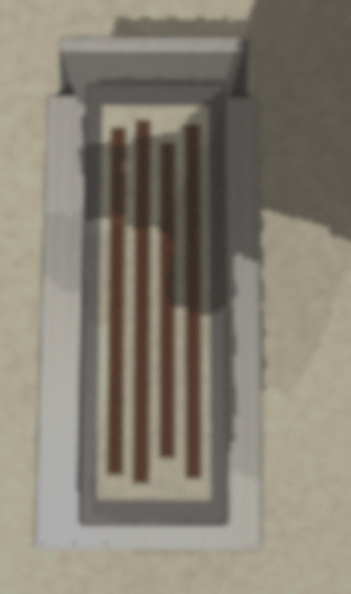

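```bash
python3 - <<'E'
from h import *
a=np.load("wrist9.npz");P=cloud(a,a['d'])
def z2p(l): return np.array(l,float)/2.7+[220,130]-.3
lab=z2p([(95,499),(211,500),(213,105),(101,105)])
lid=z2p([(80,523),(228,523),(222,82),(86,82)])
S=standR(-.145);n=S[:,2]
m=np.zeros((420,560),np.uint8);cv2.fillPoly(m,[np.round(lab).astype(int)],1)
Q=P[m>0];h=np.median(Q@n);print("offs",np.percentile(Q@n,[10,50,90]),"expect",-.1344-.028)
for q in (lab,lid):
  W=on_gplane(a,q,n*h,n);print(W.mean(0).round(4),[round(np.linalg.norm(W[i]-W[(i+1)%4]),4) for i in range(4)])
  for i,j in((2,1),(3,0)): d=W[j]-W[i];print("yaw",np.arctan2(d[1],d[0]))
  for i,j in((1,0),(2,3)): d=W[j]-W[i];print("yawac",np.arctan2(d[0],-d[1]))
W=on_gplane(a,z2p([(60,49),(244,49)]),n*(h+.018),n);o=W.mean(0)-.074*n;print("stop width",np.linalg.norm(W[0]-W[1]),"origin",o)
W2=on_gplane(a,z2p([(35,545),(260,548)]),n*(h-.056),n);print("plate top mid in stand",(W2.mean(0)-o)@S,np.linalg.norm(W2[0]-W2[1]))
print("lid in stand",(on_gplane(a,lid,n*h,n).mean(0)-o)@S,(on_gplane(a,lab,n*h,n).mean(0)-o)@S)
E
```

```text
offs [-0.16338119 -0.16239331 -0.16139515] expect -0.1624
[ 0.6135 -0.2016  0.1419] [np.float64(0.0429), np.float64(0.1503), np.float64(0.0443), np.float64(0.1499)]
yaw -0.1613002128268677
yaw -0.1507699768771845
yawac -0.15279289261743295
yawac -0.14554976282543755
[ 0.613  -0.2019  0.1417] [np.float64(0.0545), np.float64(0.168), np.float64(0.054), np.float64(0.168)]
yaw -0.14273949228959545
yaw -0.14604538608682618
yawac -0.14536162414952575
yawac -0.14560516136795573
stop width 0.06931658164945216 origin [ 0.55762547 -0.19452132  0.05035536]
plate top mid in stand [ 1.98473495e-01 -2.59876961e-03 -9.50712188e-17] 0.0979130888821324
lid in stand [0.0912518  0.00065868 0.056     ] [0.09176001 0.00106952 0.056     ]
```

```bash
python3 go.py .617 -.203 .1155 -.147; python3 -m pendant '[[-0.7,-0.03,0.8,0,0],[-1.26,-0.06,2,0,0],[-1.26,-0.06,2.6,0,0],[-1.26,-0.06,2.6,0,0]]'; python3 go.py .617 -.203 .1155 -.147
```

```text
t 10.05 pos [ 0.5664 -0.1935  0.276 ] caseyaw -0.1444 tilt 0.14
units [-1.296 -0.056  4.009] turn 0.025 rows>= 2.7 0.01375962927267365
f [ 0.8  0.9 -0.8] grip 1.003 j [-0.37  0.31  0.79  1.5  -0.22  1.43  1.86]
clock: 10.55
position: [0.6151, -0.2025, 0.1708]
ee_rot: [0.072, 0.997, 0.001, -0.002]
ft_force: [0.1, 0.4, 0.4]
grip_width: 1.0
t 10.55 pos [ 0.6151 -0.2025  0.1708] caseyaw -0.144 tilt 0.29
units [-0.055 -0.006  1.383] turn 0.028 rows>= 0.9 0.015955443124175517
f [0.1 0.4 0.4] grip 1.0 j [-0.29  0.5   0.74  1.5  -0.35  1.28  1.92]
```

```bash
python3 -m pendant '[[-0.04,0,0.6,0,0],[-0.04,0,1.1,0,0],[-0.04,0,1.36,0,0],[-0.04,0,1.36,0,0]]'; python3 -m pendant '[[0,0,0,0,0]]'; python3 go.py .617 -.203 .1155 -.147; python3 look.py wrist 10
```

```text
clock: 11.05
position: [0.6176, -0.2045, 0.1187]
ee_rot: [0.073, 0.997, 0.0, -0.0]
ft_force: [0.3, -0.8, 0.5]
grip_width: 0.995
clock: 11.18
position: [0.6182, -0.2049, 0.1199]
ee_rot: [0.073, 0.997, -0.0, 0.001]
ft_force: [0.3, -0.0, 0.8]
grip_width: 0.999
t 11.18 pos [ 0.6182 -0.2049  0.1199] caseyaw -0.1456 tilt 0.06
units [0.038 0.043 0.109] turn 0.013 rows>= 0.1 0.007272925696628478
f [ 0.3 -0.   0.8] grip 0.999 j [-0.27  0.55  0.72  1.55 -0.38  1.18  1.95]
```

View pics/wrist10.png

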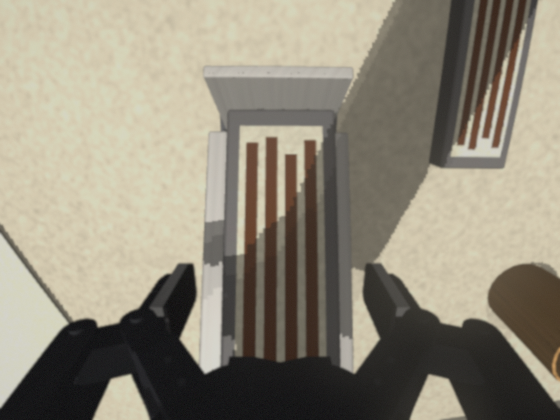

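The middle lid fills columns 225–338 between the fingers at 194 and 366, about 2 mm off centre. I'll correct and grip.

```bash
python3 -m pendant '[[0.04,0.05,0.1,0,0],[0.04,0.05,0.1,0,0.2],[0.04,0.05,0.1,0,0.6],[0.04,0.05,0.1,0,0.6],[0.04,0.05,0.1,0,0.6]]' 35; python3 go.py .617 -.203 .1155 -.147;  python3 -m pendant '[[0,0,-0.05,0,0.6],[0,0,-0.25,0,0.6],[0,0,-0.5,0,0.6],[0,0,-0.75,0,0.6],[0,0,-0.75,0,0.6]]'; python3 go.py .617 -.203 .1155 -.147; python3 look.py scene 11 90 150 230 330 4
```

```text
clock: 11.85
position: [0.6165, -0.2027, 0.1153]
ee_rot: [0.073, 0.997, 0.0, 0.0]
ft_force: [-2.7, 0.2, 4.1]
grip_width: 0.647
t 11.85 pos [ 0.6165 -0.2027  0.1153] caseyaw -0.1458 tilt 0.0
units [-0.013 -0.005 -0.005] turn 0.012 rows>= 0.0 0.0065498039348101935
f [-2.7  0.2  4.1] grip 0.647 j [-0.27  0.55  0.72  1.56 -0.38  1.17  1.94]
clock: 12.48
position: [0.6171, -0.2028, 0.1463]
ee_rot: [0.073, 0.997, -0.0, 0.001]
ft_force: [0.1, 0.2, -4.5]
grip_width: 0.644
t 12.47 pos [ 0.6171 -0.2028  0.1463] caseyaw -0.1456 tilt 0.11
units [ 0.004 -0.006  0.769] turn 0.013 rows>= 0.5 0.007251988787993985
f [ 0.1  0.2 -4.5] grip 0.644 j [-0.28  0.52  0.73  1.53 -0.36  1.22  1.93]
```

View pics/scene11.png

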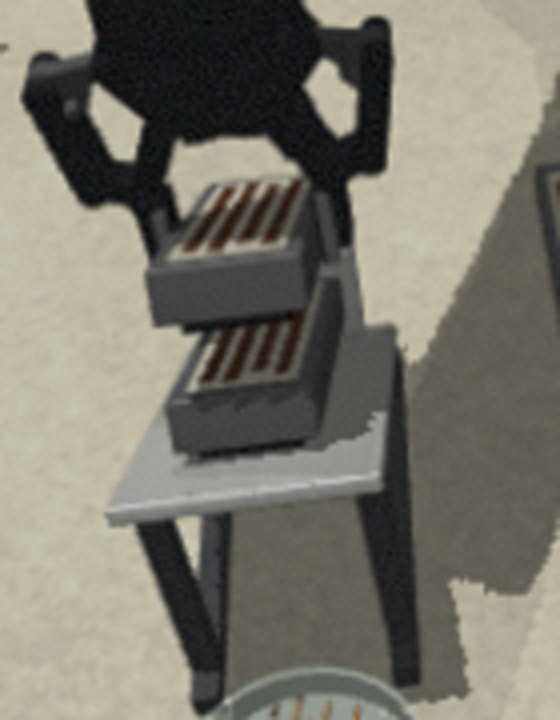

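Middle is lifted at crop (230,240), and lower stays on the stand. Next I'll measure the board's contour from the top camera.

```bash
python3 - <<'E'
from h import *
a=np.load("top0.npz");p=a['p'];hsv=cv2.cvtColor(p,cv2.COLOR_RGB2HSV)
print(p[276,186],p[276,110],p[350,180])
g=cv2.cvtColor(p,cv2.COLOR_RGB2GRAY)
sat=p.max(2).astype(int)-p.min(2)
m=((g<105)&(sat<12)).astype(np.uint8)*255
m=cv2.morphologyEx(m,cv2.MORPH_OPEN,np.ones((3,3)));
n,l,s,c=cv2.connectedComponentsWithStats(m);i=l[276,186];print(s[i])
cs=max(cv2.findContours((l==i).astype(np.uint8),0,2)[0],key=cv2.contourArea)
W=on_plane(a,cs.reshape(-1,2),.006)
r=cv2.minAreaRect((W[:,:2]*1000).astype(np.float32));print(r)
E
```

```text
[89 87 83] [132 131 115] [128 126 111]
[  124   224   126   105 12258]
((500.66082763671875, 235.87777709960938), (250.10470581054688, 309.2132873535156), 1.8652788400650024)
```

```bash
python3 -m pendant '[[0,0,-0.6,0,0.6],[0,0,-1.4,0,0.6],[0.2,0.5,-2,0,0.6],[0.4,1.5,-2.2,0,0.6],[0.6,2.7,-2.2,-0.4,0.6]]'; python3 go.py .501 .2355 .17 .03
```

```text
clock: 13.15
position: [0.6084, -0.0921, 0.2336]
ee_rot: [0.052, 0.999, -0.0, 0.001]
ft_force: [1.6, 0.9, -4.0]
grip_width: 0.645
t 13.15 pos [ 0.6084 -0.0921  0.2336] caseyaw -0.105 tilt 0.06
units [3.53  7.863 1.585] turn -1.289 rows>= 5.6 0.7229210252091798
f [ 1.6  0.9 -4. ] grip 0.645 j [-0.5   0.37  0.75  1.52 -0.25  1.35  1.74]
```

```bash
python3 -m pendant '[[0.5,1.1,0,-0.3,0.6],[1.05,2.4,0,-0.6,0.6],[1.6,3.6,0,-0.9,0.6],[2.1,4.8,0,-1.2,0.6],[2.6,5.9,0,-1.28,0.6]]'; python3 go.py .501 .2355 .17 .03
```

```text
clock: 13.78
position: [0.5285, 0.1551, 0.2328]
ee_rot: [-0.016, 1.0, 0.0, -0.0]
ft_force: [0.7, -0.2, -3.7]
grip_width: 0.651
t 13.78 pos [0.5285 0.1551 0.2328] caseyaw 0.0314 tilt 0.03
units [0.624 2.031 1.571] turn 0.014 rows>= 1.7 0.0076682424511279774
f [ 0.7 -0.2 -3.7] grip 0.651 j [-0.91  0.18  0.62  1.69 -0.11  1.31  1.33]
```

```bash
python3 -m pendant '[[0.4,1.1,0.3,0,0.6],[0.63,2.04,1,0,0.6],[0.63,2.04,1.6,0,0.6],[0.63,2.04,1.6,0,0.6],[0.63,2.04,1.6,0,0.6]]'; python3 go.py .501 .2355 .17 .03; python3 look.py wrist 12;python3 - <<'E'
from h import *
a=np.load("wrist12.npz");P=cloud(a,a['d'])
for v in range(80,350,30): print(v,P[v,[250,280,310]].round(3).tolist())
E
```

```text
clock: 14.4
position: [0.5025, 0.2335, 0.17]
ee_rot: [-0.014, 1.0, 0.0, 0.0]
ft_force: [0.9, -0.0, -3.5]
grip_width: 0.649
t 14.4 pos [0.5025 0.2335 0.17  ] caseyaw 0.0289 tilt 0.06
units [ 0.037  0.052 -0.   ] turn -0.011 rows>= 0.0 0.006066563531413413
f [ 0.9 -0.  -3.5] grip 0.649 j [-1.    0.23  0.56  1.76 -0.13  1.18  1.19]
80 [[0.397, 0.203, 0.005], [0.397, 0.232, 0.007], [0.396, 0.261, 0.007]]
110 [[0.425, 0.204, 0.006], [0.424, 0.233, 0.006], [0.424, 0.263, 0.006]]
140 [[0.438, 0.218, 0.164], [0.437, 0.233, 0.165], [0.437, 0.248, 0.165]]
170 [[0.451, 0.219, 0.172], [0.451, 0.234, 0.172], [0.422, 0.232, 0.312]]
200 [[0.464, 0.22, 0.179], [0.464, 0.234, 0.178], [0.463, 0.248, 0.18]]
230 [[0.477, 0.22, 0.185], [0.476, 0.234, 0.185], [0.476, 0.248, 0.186]]
260 [[0.49, 0.221, 0.191], [0.489, 0.235, 0.191], [0.489, 0.249, 0.191]]
290 [[0.502, 0.221, 0.197], [0.502, 0.235, 0.197], [0.501, 0.249, 0.197]]
320 [[0.513, 0.222, 0.204], [0.513, 0.235, 0.203], [0.512, 0.249, 0.204]]
```

View pics/wrist12.png

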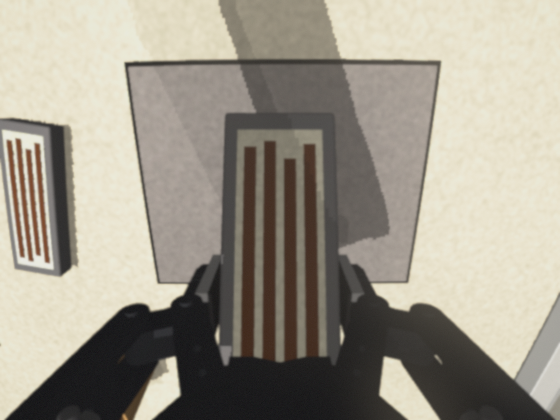

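The case hangs over the board, whose corners are at (127,62), (439,62), (159,282) and (408,282).

```bash
python3 - <<'E'
from h import *
a=np.load("wrist12.npz");W=on_plane(a,[(127,62),(439,62),(408,282),(159,282)],.006);print(W.round(4).tolist(),W.mean(0))
E
python3 -m pendant '[[0,0.05,1,0,0.6],[0,0.05,2,0,0.6],[0,0.05,2.7,0,0.6],[0,0.05,3,0,0.6],[0,0.05,3.1,0,0.6]]'; python3 go.py .501 .2355 .004 .03
```

```text
[[0.3831, 0.0848, 0.006], [0.3742, 0.3852, 0.006], [0.6182, 0.3952, 0.006], [0.6268, 0.092, 0.006]] [0.50056945 0.23930405 0.006     ]
clock: 15.08
position: [0.5024, 0.2361, 0.0456]
ee_rot: [-0.015, 1.0, 0.0, 0.0]
ft_force: [0.2, -0.2, -3.7]
grip_width: 0.647
t 15.07 pos [0.5024 0.2361 0.0456] caseyaw 0.0299 tilt 0.06
units [ 0.037 -0.015  1.04 ] turn -0.001 rows>= 0.7 0.0007272846086978592
f [ 0.2 -0.2 -3.7] grip 0.647 j [-0.95  0.39  0.51  1.87 -0.23  0.94  1.27]
```

```bash
python3 -m pendant '[[0.03,0.03,0.15,0,0.6],[0.03,0.03,0.3,0,0.6],[0.03,0.03,0.45,0,0.6],[0.03,0.03,0.6,0,0.6],[0.03,0.03,0.7,0,0.6]]'; python3 -m pendant '[[0,0,0.1,0,0.6],[0,0,0.2,0,0.6],[0,0,0.27,0,0.6],[0,0,0.27,0,0.6]]'; python3 go.py .501 .2355 .004 .03; python3 look.py wrist 13;python3 - <<'E'
from h import *
a=np.load("wrist13.npz");P=cloud(a,a['d'])
for v in range(80,350,30): print(v,P[v,[250,280,310]].round(3).tolist())
E
```

```text
clock: 15.7
position: [0.5036, 0.2383, 0.0192]
ee_rot: [-0.015, 1.0, 0.002, 0.003]
ft_force: [5.6, 0.4, 5.0]
grip_width: 0.65
clock: 16.2
position: [0.5009, 0.2376, 0.0065]
ee_rot: [-0.015, 1.0, 0.0, 0.0]
ft_force: [4.9, 1.0, 2.4]
grip_width: 0.645
t 16.2 pos [0.5009 0.2376 0.0065] caseyaw 0.0302 tilt 0.05
units [-0.002 -0.052  0.062] turn 0.002 rows>= 0.1 0.00128274290469014
f [4.9 1.  2.4] grip 0.645 j [-0.93  0.45  0.49  1.89 -0.27  0.87  1.29]
80 [[0.409, 0.223, 0.006], [0.408, 0.236, 0.006], [0.408, 0.25, 0.006]]
110 [[0.421, 0.226, 0.035], [0.421, 0.237, 0.033], [0.421, 0.248, 0.034]]
140 [[0.432, 0.226, 0.034], [0.432, 0.237, 0.033], [0.432, 0.249, 0.034]]
170 [[0.444, 0.226, 0.035], [0.444, 0.237, 0.034], [0.443, 0.249, 0.035]]
200 [[0.456, 0.226, 0.035], [0.456, 0.238, 0.035], [0.456, 0.25, 0.035]]
230 [[0.47, 0.226, 0.035], [0.469, 0.238, 0.035], [0.468, 0.251, 0.036]]
260 [[0.483, 0.226, 0.036], [0.483, 0.239, 0.035], [0.483, 0.252, 0.035]]
290 [[0.499, 0.226, 0.036], [0.498, 0.239, 0.036], [0.498, 0.253, 0.035]]
320 [[0.515, 0.226, 0.036], [0.515, 0.24, 0.036], [0.515, 0.254, 0.036]]
```

```bash
python3 -m pendant '[[0,0,0.05,0,0.6],[0,0,0.05,0,0.6],[0,0,0.05,0,0.4],[0,0,0.05,0,0],[0,0,0.05,0,0]]'; python3 -m pendant '[[0,0,-0.3,0,0],[0,0,-1.2,0,0],[0,0,-2.5,0,0],[0,0,-2.5,0,0],[0,0,-2.5,0,0]]';python3 look.py wrist 14;python3 go.py .5 0 .2 -.145
```

```text
clock: 16.88
position: [0.4995, 0.237, 0.0035]
ee_rot: [-0.015, 1.0, -0.0, -0.001]
ft_force: [-0.2, 0.6, -0.6]
grip_width: 1.0
clock: 17.5
position: [0.5003, 0.2373, 0.1043]
ee_rot: [-0.015, 1.0, 0.0, -0.0]
ft_force: [0.2, -0.4, -0.5]
grip_width: 0.998
t 17.55 pos [0.4999 0.2371 0.1037] caseyaw 0.0304 tilt 0.07
units [ 0.181 -5.926 -2.406] turn 1.675 rows>= 4.1 0.9394122437366098
f [ 0.   0.  -0.7] grip 1.002 j [-0.99  0.31  0.54  1.83 -0.18  1.05  1.23]
```

View pics/wrist14.png

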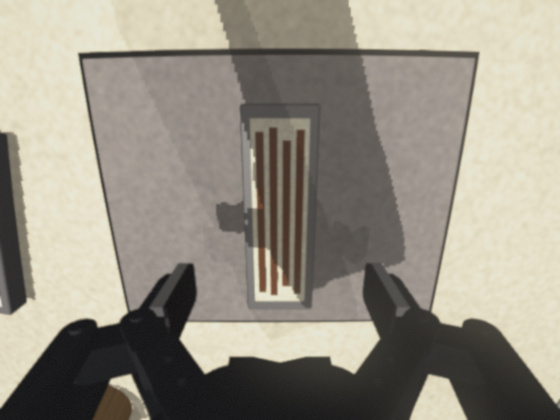

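```bash
python3 - <<'E'
from h import *
a=np.load("wrist14.npz")
b=on_plane(a,[(81,53),(478,53),(434,320),(130,320)],.006);l=on_plane(a,[(241,104),(321,104),(310,307),(247,307)],.034)
print(b.mean(0),l.mean(0),np.linalg.norm(l[0]-l[1]),np.linalg.norm(l[0]-l[3]))
t=np.load("top8.npz")
E
python3 -m pendant '[[0,-0.5,-1.2,0.4,0],[0.1,-1.6,-2,0.8,0],[0.15,-2.9,-2,1.2,0],[0.18,-4.2,-2,1.6,0],[0.18,-5.4,-2,1.67,0]]';python3 -m pendant '[[0,-0.4,0,0,0],[0,-0.6,0,0,0],[0,-0.6,0,0,0],[0,-0.6,0,0,0]]';python3 look.py wrist 15;python3 go.py .52 -.03 .1 -.145
```

```text
[0.50039998 0.24025476 0.006     ] [0.50040853 0.23893606 0.034     ] 0.054937538767243145 0.16635538995183408
clock: 18.18
position: [0.4991, 0.0193, 0.1834]
ee_rot: [0.073, 0.997, -0.0, -0.001]
ft_force: [0.7, -0.0, -0.6]
grip_width: 1.002
clock: 18.68
position: [0.4965, -0.0012, 0.184]
ee_rot: [0.071, 0.997, 0.0, -0.0]
ft_force: [-0.5, 0.5, 0.0]
grip_width: 0.994
t 18.73 pos [ 0.4965 -0.0013  0.1841] caseyaw -0.1426 tilt 0.01
units [-0.685 -0.626  2.101] turn 0.023 rows>= 1.5 0.012977623466280671
f [0.1 0.2 0.1] grip 0.998 j [-0.8   0.08  0.75  1.89 -0.06  1.2   1.4 ]
```

View pics/wrist15.png

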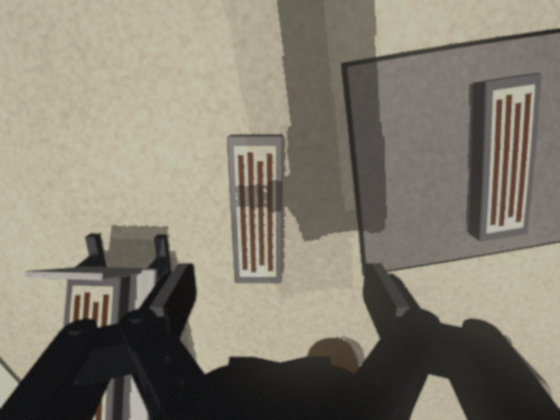

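Middle lies centred on the board within about 1.5 mm. Upper is on the table at (229–284, 135–282). I'll measure it, plus the lower case on the stand next.

```bash
python3 - <<'E'
from h import *
a=np.load("wrist15.npz")
cv2.imwrite("pics/w15z.png",cv2.resize(a['p'][125:295,215:300,::-1],None,fx=3.5,fy=3.5,interpolation=cv2.INTER_CUBIC))
E
```

```text
(no output)
```

View pics/w15z.png

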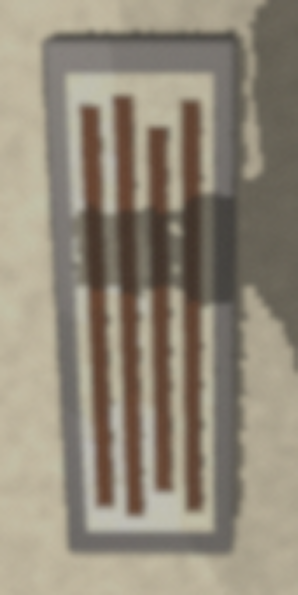

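```bash
python3 - <<'E'
from h import *
a=np.load("wrist15.npz")
def z2p(l): return np.array(l,float)/3.5+[215,125]-.36
for q in ([(65,72),(213,73),(213,530),(86,532)],[(45,40),(236,38),(233,550),(70,550)]):
  W=on_plane(a,z2p(q),.028);print(W.mean(0).round(4),[round(np.linalg.norm(W[i]-W[(i+1)%4]),4) for i in range(4)])
  for i,j in((0,3),(1,2)): d=W[j]-W[i];print("yaw",np.arctan2(d[1],d[0]))
E
python3 go.py .521 -.031 -.001 -.145
```

```text
[ 0.5234 -0.029   0.028 ] [np.float64(0.0424), np.float64(0.1501), np.float64(0.0424), np.float64(0.1513)]
yaw -0.14637319454563338
yaw -0.1465658193145265
[ 0.5225 -0.0283  0.028 ] [np.float64(0.0542), np.float64(0.1676), np.float64(0.0548), np.float64(0.1673)]
yaw -0.14862264846090303
yaw -0.1454036508306853
t 18.73 pos [ 0.4965 -0.0013  0.1841] caseyaw -0.1426 tilt 0.01
units [-0.714 -0.647  4.626] turn 0.023 rows>= 3.0 0.012977623466280671
f [0.1 0.2 0.1] grip 0.998 j [-0.8   0.08  0.75  1.89 -0.06  1.2   1.4 ]
```

```bash
python3 go.py .57 -.195 .27 -.146; python3 -m pendant '[[-0.3,-1.1,-0.7,0,0],[-0.7,-2.3,-1.4,0,0],[-1.1,-3.5,-2.1,0,0],[-1.2,-4.7,-2.1,0.04,0],[-1.2,-5,-2.1,0.04,0]]';python3 -m pendant '[[0,0,0,0,0],[0,0,0,0,0],[0,0,0,0,0]]'; python3 look.py wrist 16;python3 - <<'E'
from h import *
a=np.load("wrist16.npz")
cv2.imwrite("pics/w16z.png",cv2.resize(a['p'][100:350,200:360,::-1],None,fx=2.4,fy=2.4,interpolation=cv2.INTER_CUBIC))
E
```

```text
t 18.73 pos [ 0.4965 -0.0013  0.1841] caseyaw -0.1426 tilt 0.01
units [-2.507 -4.531 -2.149] turn 0.033 rows>= 3.6 0.01833236921516747
f [0.1 0.2 0.1] grip 0.998 j [-0.8   0.08  0.75  1.89 -0.06  1.2   1.4 ]
clock: 19.35
position: [0.5146, -0.2102, 0.2684]
ee_rot: [0.076, 0.997, -0.001, 0.0]
ft_force: [-0.7, 0.3, -0.7]
grip_width: 1.003
clock: 19.73
position: [0.5156, -0.2058, 0.2681]
ee_rot: [0.073, 0.997, 0.0, -0.0]
ft_force: [0.8, -0.1, -0.1]
grip_width: 0.998
```

View pics/w16z.png

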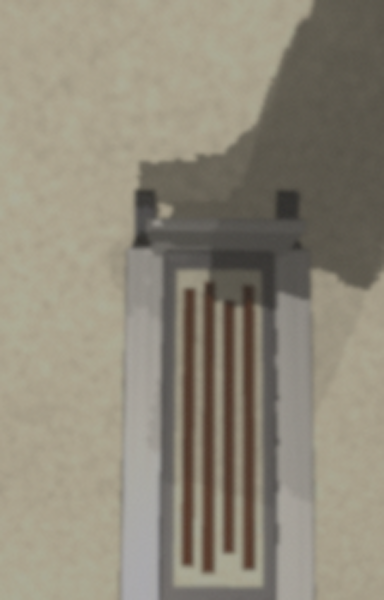

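```bash
python3 - <<'E'
from h import *
a=np.load("wrist16.npz");P=cloud(a,a['d'])
def z2p(l): return np.array(l,float)/2.4+[200,100]-.3
S=standR(-.145);n=S[:,2];lab=z2p([(174,588),(263,588),(265,268),(174,267)])
m=np.zeros((420,560),np.uint8);cv2.fillPoly(m,[np.round(lab).astype(int)],1)
Q=P[m>0];h=np.median(Q@n);print("offs",np.percentile(Q@n,[10,50,90]),"expect",-.1904)
o=np.array([.558,-.195,.0505])
W=on_gplane(a,lab,n*h,n);print(W.mean(0).round(4),[round(np.linalg.norm(W[i]-W[(i+1)%4]),4) for i in range(4)],(W.mean(0)-o)@S)
for i,j in((2,1),(3,0)): d=W[j]-W[i];print("yaw",np.arctan2(d[1],d[0]))
E=on_gplane(a,z2p([(161,400),(275,400)]),n*h,n);print("mid",(E.mean(0)-o)@S,np.linalg.norm(E[0]-E[1]))
cv2.imwrite("pics/w16y.png",cv2.resize(a['p'][170:370,230:340,::-1],None,fx=3,fy=3,interpolation=cv2.INTER_CUBIC))
E
```

```text
offs [-0.19134763 -0.19034983 -0.18930154] expect -0.1904
[ 0.6209 -0.2059  0.1146] [np.float64(0.0418), np.float64(0.1517), np.float64(0.0452), np.float64(0.1521)] [ 0.08600095 -0.00168689  0.02811425]
yaw -0.16800796197789142
yaw -0.14338105910499385
mid [ 0.07470328 -0.00213276  0.02811425] 0.05516804679603741
```

View pics/w16y.png

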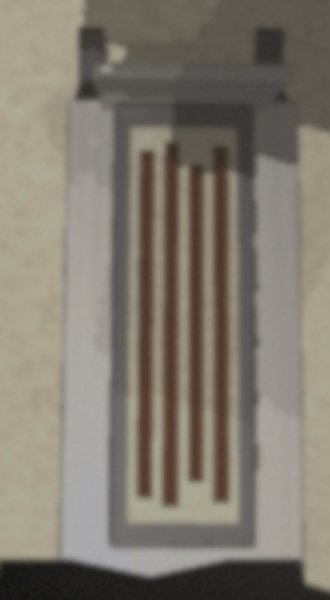

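```bash
python3 go.py .5225 -.0295 .06 -.1465; python3 -m pendant '[[-0.1,1.2,0,0,0],[-0.1,2.4,0.5,0,0],[0,3.6,1.5,0,0],[0.4,4.33,2.9,0,0],[0.45,4.33,4.3,0,0]]';python3 go.py .5225 -.0295 -.001 -.1465
```

```text
t 19.77 pos [ 0.5155 -0.2061  0.2681] caseyaw -0.1467 tilt 0.03
units [0.471 4.391 5.205] turn -0.002 rows>= 4.4 0.0009574730704797335
f [ 0.  -0.3  0.4] grip 1.001 j [-0.5   0.21  0.93  1.63 -0.17  1.39  1.87]
clock: 20.4
position: [0.523, -0.0293, 0.095]
ee_rot: [0.071, 0.997, 0.001, 0.001]
ft_force: [0.7, 0.4, -1.0]
grip_width: 0.999
t 20.4 pos [ 0.523  -0.0293  0.095 ] caseyaw -0.1429 tilt 0.14
units [ 0.014 -0.012  2.401] turn 0.034 rows>= 1.5 0.019065260433248174
f [ 0.7  0.4 -1. ] grip 0.999 j [-0.71  0.29  0.78  1.92 -0.24  1.02  1.61]
```

```bash
python3 -m pendant '[[0,0,1,0,0],[0,0,1.9,0,0],[0,0,2.35,0,0],[0,0,2.4,0,0],[0,0,2.4,0,0]]';python3 look.py wrist 17;python3 go.py .5225 -.0295 -.001 -.1465
```

```text
clock: 21.02
position: [0.5239, -0.0334, 0.0013]
ee_rot: [0.074, 0.997, 0.0, 0.001]
ft_force: [-0.3, -0.2, -0.4]
grip_width: 1.0
t 21.07 pos [ 0.524  -0.0334  0.0015] caseyaw -0.1487 tilt 0.12
units [0.051 0.09  0.062] turn -0.021 rows>= 0.1 0.011949452677101005
f [ 0.5 -0.3 -0.2] grip 1.005 j [-0.62  0.45  0.7   1.98 -0.39  0.85  1.72]
```

View pics/wrist17.png

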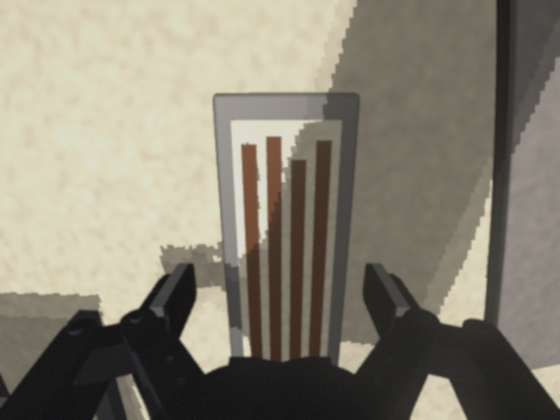

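The lid is centred at column 286 and the fingers at 280. I'll shift +0.09 across and grip.

```bash
python3 -m pendant '[[0.04,0.08,0.05,-0.02,0],[0.04,0.08,0.05,-0.02,0.2],[0.04,0.08,0.05,-0.02,0.6],[0.04,0.08,0.05,-0.02,0.6],[0.04,0.08,0.05,-0.02,0.6]]' 35; python3 go.py .5225 -.0295 -.001 -.1465;  python3 -m pendant '[[0,0,-0.1,0,0.6],[0,0,-0.8,0,0.6],[0,0,-2,0,0.6],[0,0,-3.4,0,0.6],[0,0,-4.8,0,0.6]]'; python3 go.py .6161 -.2052 .20 -.1465; python3 look.py wrist 18
```

```text
clock: 21.7
position: [0.5221, -0.0299, -0.0014]
ee_rot: [0.073, 0.997, 0.0, 0.0]
ft_force: [-2.2, 1.9, 5.0]
grip_width: 0.646
t 21.7 pos [ 0.5221 -0.0299 -0.0014] caseyaw -0.1466 tilt 0.03
units [-0.009  0.012 -0.01 ] turn -0.001 rows>= 0.0 0.0005880962871222321
f [-2.2  1.9  5. ] grip 0.646 j [-0.62  0.45  0.7   1.98 -0.39  0.84  1.71]
clock: 22.32
position: [0.5213, -0.0304, 0.1918]
ee_rot: [0.074, 0.997, -0.0, -0.0]
ft_force: [1.4, -0.1, -1.4]
grip_width: 0.651
t 22.32 pos [ 0.5213 -0.0304  0.1918] caseyaw -0.1473 tilt 0.03
units [-2.986 -3.975 -0.207] turn -0.008 rows>= 3.2 0.004546142892377532
f [ 1.4 -0.1 -1.4] grip 0.651 j [-0.79  0.16  0.85  1.82 -0.12  1.22  1.51]
```

View pics/wrist18.png

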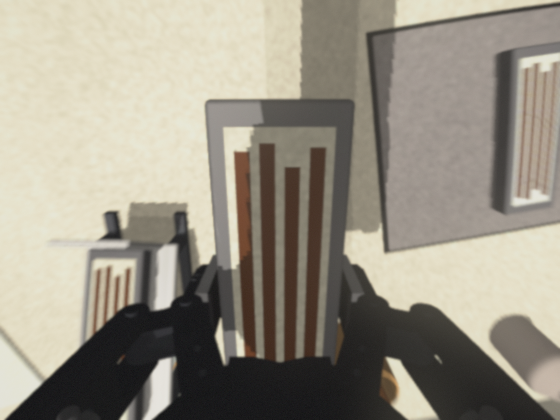

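Held flat and level, the case spans (207,100) to (352,100) in the view. I'll move it above the stand.

```bash
python3 -m pendant '[[-0.5,-0.6,-1,0,0.6],[-1.2,-1.6,-1.2,0,0.6],[-2,-2.6,-1.2,0,0.6],[-2.7,-3.6,-1.2,0,0.6],[-3,-3.98,-1.2,0,0.6]]';python3 -m pendant '[[0,0,0.5,0,0.6],[0,0,1,0,0.6],[0,0,1,0,0.6],[0,0,1,0,0.6]]'; python3 go.py .6161 -.2052 .1153 -.1465; python3 look.py wrist 19; python3 look.py scene 19 90 150 230 330 4
```

```text
clock: 23.0
position: [0.617, -0.2086, 0.2372]
ee_rot: [0.075, 0.997, -0.001, -0.001]
ft_force: [-0.1, -0.6, -1.6]
grip_width: 0.648
clock: 23.5
position: [0.6174, -0.2042, 0.1985]
ee_rot: [0.073, 0.997, 0.0, 0.0]
ft_force: [0.7, 0.5, -2.2]
grip_width: 0.65
t 23.5 pos [ 0.6174 -0.2042  0.1985] caseyaw -0.1455 tilt 0.03
units [ 0.03  -0.031  2.08 ] turn 0.01 rows>= 1.3 0.005455702594404484
f [ 0.7  0.5 -2.2] grip 0.65 j [-0.36  0.52  0.86  1.47 -0.4   1.33  1.96]
```

View pics/wrist19.png

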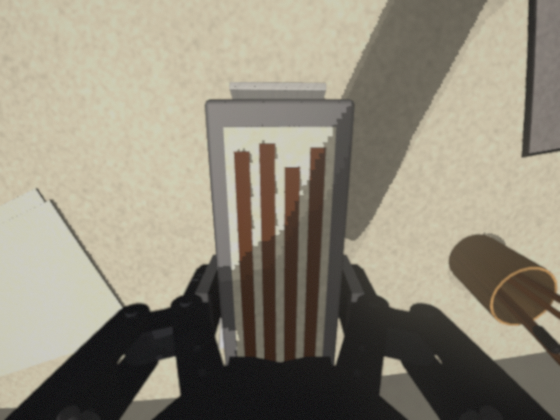

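View pics/scene19.png

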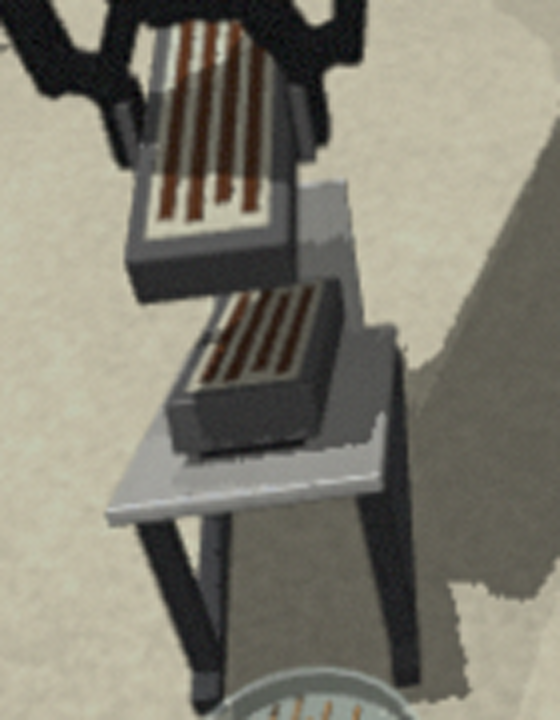

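```bash
python3 -m pendant '[[-0.07,-0.03,0.4,0,0.6],[-0.07,-0.03,0.8,0,0.6],[-0.07,-0.03,1.1,0,0.6],[-0.07,-0.03,1.25,0,0.6],[-0.07,-0.03,1.4,0,0.6]]'; python3 go.py .620 -.2052 .1173 -.1465; python3 look.py wrist 20;python3 - <<'E'
from h import *
a=np.load("wrist20.npz");P=cloud(a,a['d'])
for v in range(80,350,30): print(v,P[v,[250,280,310]].round(3).tolist())
E
```

```text
clock: 24.22
position: [0.6196, -0.2068, 0.1424]
ee_rot: [0.073, 0.997, 0.0, -0.0]
ft_force: [-6.0, 2.1, 5.0]
grip_width: 0.65
t 24.23 pos [ 0.6196 -0.2068  0.1424] caseyaw -0.1469 tilt 0.04
units [-0.005  0.04   0.627] turn -0.004 rows>= 0.4 0.002099566960558478
f [-6.   2.1  5. ] grip 0.65 j [-0.33  0.57  0.83  1.53 -0.44  1.24  1.98]
80 [[0.523, -0.207, 0.114], [0.526, -0.191, 0.113], [0.528, -0.175, 0.113]]
110 [[0.539, -0.205, 0.164], [0.541, -0.193, 0.163], [0.542, -0.182, 0.164]]
140 [[0.55, -0.207, 0.166], [0.552, -0.195, 0.165], [0.554, -0.183, 0.165]]
170 [[0.562, -0.209, 0.167], [0.564, -0.197, 0.166], [0.566, -0.184, 0.166]]
200 [[0.574, -0.211, 0.168], [0.576, -0.198, 0.168], [0.578, -0.186, 0.168]]
230 [[0.587, -0.213, 0.169], [0.589, -0.2, 0.169], [0.591, -0.188, 0.169]]
260 [[0.6, -0.215, 0.171], [0.602, -0.202, 0.171], [0.604, -0.189, 0.171]]
290 [[0.616, -0.218, 0.171], [0.618, -0.205, 0.171], [0.619, -0.191, 0.172]]
320 [[0.63, -0.22, 0.174], [0.632, -0.207, 0.174], [0.634, -0.193, 0.174]]
```

View pics/wrist20.png

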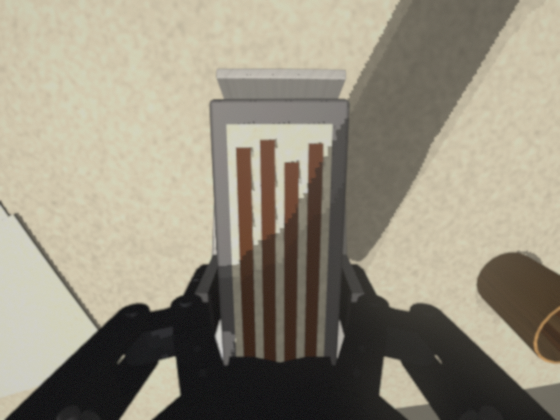

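```bash
python3 -m pendant '[[0,0.02,0.12,0,0.6],[0,0.03,0.24,0,0.6],[0,0.03,0.36,0,0.6],[0,0.03,0.46,0,0.6],[0,0.03,0.46,0,0.6]]'; python3 go.py .620 -.2052 .1173 -.1465; python3 look.py wrist 21;python3 - <<'E'
from h import *
a=np.load("wrist21.npz");P=cloud(a,a['d'])
for v in range(80,350,30): print(v,P[v,[250,280,310]].round(3).tolist())
E
```

```text
clock: 24.9
position: [0.6192, -0.2062, 0.1238]
ee_rot: [0.074, 0.997, -0.0, -0.001]
ft_force: [-6.6, 0.5, 1.3]
grip_width: 0.648
t 24.9 pos [ 0.6192 -0.2062  0.1238] caseyaw -0.1478 tilt 0.08
units [-0.017  0.029  0.161] turn -0.012 rows>= 0.1 0.007008985764756199
f [-6.6  0.5  1.3] grip 0.648 j [-0.33  0.59  0.82  1.54 -0.45  1.21  1.99]
80 [[0.524, -0.205, 0.111], [0.527, -0.19, 0.112], [0.529, -0.176, 0.112]]
110 [[0.539, -0.206, 0.125], [0.541, -0.193, 0.124], [0.543, -0.179, 0.126]]
140 [[0.551, -0.208, 0.129], [0.553, -0.194, 0.13], [0.556, -0.181, 0.129]]
170 [[0.564, -0.21, 0.136], [0.566, -0.196, 0.135], [0.568, -0.183, 0.135]]
200 [[0.577, -0.212, 0.139], [0.579, -0.198, 0.139], [0.58, -0.185, 0.141]]
230 [[0.589, -0.214, 0.144], [0.591, -0.2, 0.144], [0.593, -0.187, 0.145]]
260 [[0.602, -0.215, 0.149], [0.604, -0.202, 0.148], [0.606, -0.189, 0.149]]
290 [[0.615, -0.217, 0.153], [0.617, -0.204, 0.152], [0.618, -0.191, 0.154]]
320 [[0.628, -0.219, 0.157], [0.629, -0.206, 0.157], [0.631, -0.192, 0.158]]
```

View pics/wrist21.png

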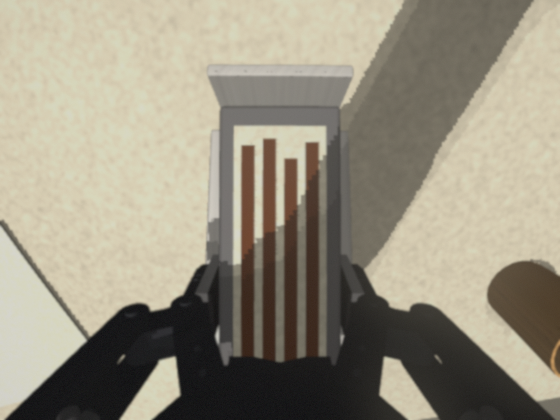

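```bash
python3 -m pendant '[[0,0,0.08,0,0.6],[0,0,0.14,0,0.6],[0,0,0.18,0,0.6],[0,0,0.18,0,0.6]]'; python3 go.py .620 -.2052 .1173 -.1465; python3 look.py wrist 22;python3 - <<'E'
from h import *
a=np.load("wrist22.npz");P=cloud(a,a['d']);n=standR(-.145)[:,2]
for v in range(80,350,30): print(v,P[v,[250,280,310]].round(3).tolist(),(P[v,280]@n).round(4))
E
```

```text
clock: 25.45
position: [0.6194, -0.2062, 0.1168]
ee_rot: [0.074, 0.997, -0.0, -0.0]
ft_force: [-5.2, 0.4, 2.3]
grip_width: 0.649
t 25.45 pos [ 0.6194 -0.2062  0.1168] caseyaw -0.1477 tilt 0.05
units [-0.011  0.026 -0.013] turn -0.012 rows>= 0.0 0.006500775903433991
f [-5.2  0.4  2.3] grip 0.649 j [-0.33  0.59  0.82  1.55 -0.45  1.2   1.99]
80 [[0.525, -0.204, 0.111], [0.527, -0.191, 0.11], [0.53, -0.177, 0.111]] -0.1515
110 [[0.538, -0.21, 0.081], [0.541, -0.192, 0.083], [0.544, -0.176, 0.083]] -0.1821
140 [[0.552, -0.209, 0.117], [0.554, -0.195, 0.117], [0.556, -0.181, 0.118]] -0.1573
170 [[0.565, -0.21, 0.123], [0.567, -0.196, 0.123], [0.569, -0.183, 0.124]] -0.1582
200 [[0.578, -0.212, 0.13], [0.58, -0.198, 0.129], [0.582, -0.185, 0.13]] -0.1589
230 [[0.591, -0.214, 0.135], [0.592, -0.2, 0.135], [0.595, -0.187, 0.135]] -0.1588
260 [[0.602, -0.215, 0.141], [0.605, -0.202, 0.141], [0.606, -0.189, 0.141]] -0.1593
290 [[0.615, -0.217, 0.146], [0.617, -0.204, 0.146], [0.618, -0.191, 0.147]] -0.1604
320 [[0.626, -0.219, 0.152], [0.629, -0.206, 0.152], [0.631, -0.192, 0.152]] -0.1608
```

```bash
python3 -m pendant '[[0,0,0.04,0,0.6],[0,0,0.08,0,0.6],[0,0,0.08,0,0.6]]'; python3 go.py .620 -.2052 .1173 -.1465; python3 look.py wrist 23;python3 - <<'E'
from h import *
a=np.load("wrist23.npz");P=cloud(a,a['d']);n=standR(-.145)[:,2]
for v in range(120,350,30): print(v,P[v,280].round(3).tolist(),(P[v,[240,280,320]]@n).round(4))
E
```

```text
clock: 25.88
position: [0.6198, -0.2063, 0.1141]
ee_rot: [0.074, 0.997, -0.0, 0.0]
ft_force: [-5.8, -0.3, 7.1]
grip_width: 0.651
t 25.88 pos [ 0.6198 -0.2063  0.1141] caseyaw -0.1476 tilt 0.02
units [-0.     0.027 -0.079] turn -0.01 rows>= 0.1 0.005735551149915511
f [-5.8 -0.3  7.1] grip 0.651 j [-0.33  0.6   0.81  1.55 -0.45  1.19  2.  ]
120 [0.546, -0.193, 0.107] [-0.1624 -0.1621 -0.1632]
150 [0.559, -0.195, 0.114] [-0.1623 -0.1629 -0.1633]
180 [0.572, -0.197, 0.122] [-0.1617 -0.1617 -0.1633]
210 [0.585, -0.199, 0.127] [-0.1621 -0.1624 -0.1629]
240 [0.597, -0.201, 0.134] [-0.1631 -0.1617 -0.1617]
270 [0.609, -0.203, 0.141] [-0.1626 -0.1615 -0.1624]
300 [0.62, -0.204, 0.147] [-0.1624 -0.1611 -0.164 ]
330 [0.632, -0.206, 0.152] [-0.1624 -0.1619 -0.1623]
```

View pics/wrist23.png

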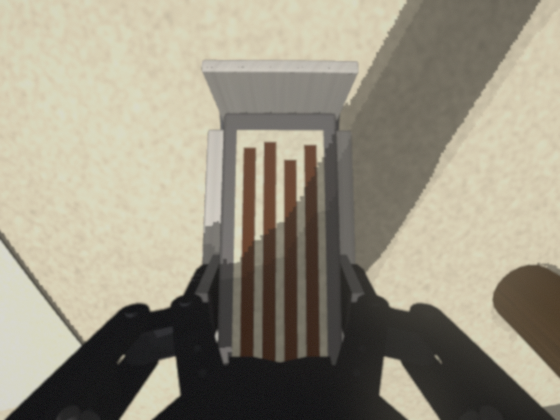

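Upper is seated on the lower: all lid offsets are near -0.1624, as expected for the second layer. Now I'll slide it down the slope while lightly held.

```bash
python3 -m pendant '[[0.045,0,0.022,0,0.6],[0.09,0,0.045,0,0.6],[0.134,0,0.068,0,0.6],[0.178,0,0.09,0,0.6],[0.178,0,0.09,0,0.6]]' 25; python3 go.py .620 -.2052 .1173 -.1465; python3 look.py wrist 24; python3 look.py scene 24 90 150 230 330 4
```

```text
clock: 26.55
position: [0.6144, -0.2051, 0.1113]
ee_rot: [0.073, 0.997, -0.0, 0.002]
ft_force: [0.1, -0.7, 6.8]
grip_width: 0.651
t 26.55 pos [ 0.6144 -0.2051  0.1113] caseyaw -0.1467 tilt 0.21
units [-0.14   0.019 -0.151] turn -0.002 rows>= 0.1 0.0008750269807664252
f [ 0.1 -0.7  6.8] grip 0.651 j [-0.34  0.58  0.82  1.58 -0.45  1.17  2.  ]
```

View pics/scene24.png

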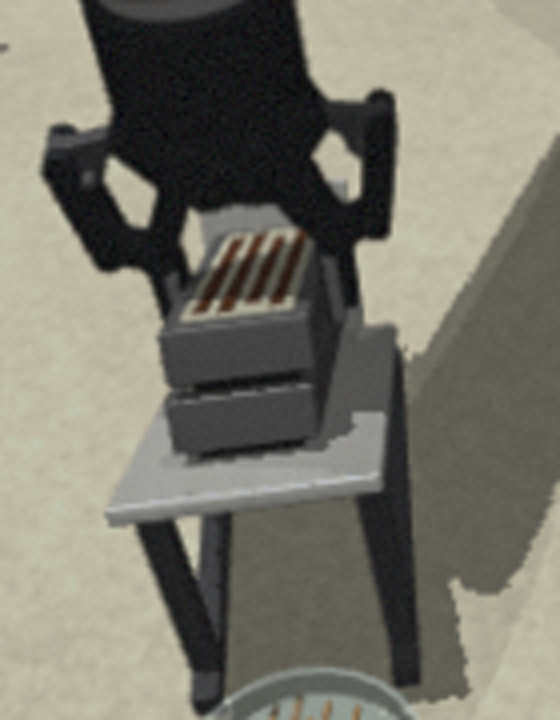

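View pics/wrist24.png

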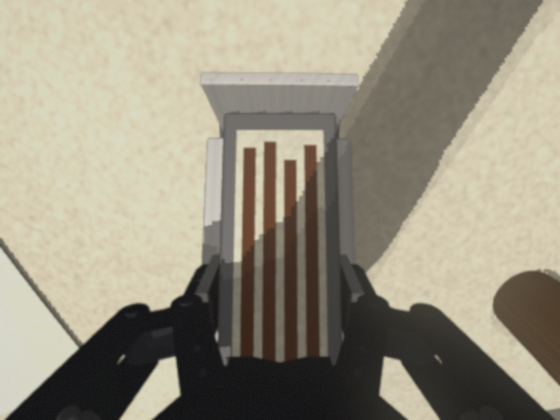

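```bash
python3 -m pendant '[[0.045,0,0.022,0,0.6],[0.09,0,0.045,0,0.6],[0.134,0,0.068,0,0.6],[0.134,0,0.068,0,0.6]]' 25; python3 go.py .620 -.2052 .1173 -.1465; python3 - <<'E'
from h import *
a=np.load("scene24.npz");S=standR(-.145);o=np.array([.558,-.195,.0505])
def z2p(l): return np.array(l,float)/4+[90,150]-.375
for nm,q,x in (("up top",[(162,332),(314,313)],.174),("up bot",[(164,387),(308,371)],.174),("lo top",[(168,400),(314,384)],.171),("lo bot",[(174,452),(308,437)],.171)):
    W=on_gplane(a,z2p(q),o+S[:,0]*x,S[:,0]);print(nm,((W-o)@S).round(4).tolist(),((W-o)@S).mean(0).round(4))
E
```

```text
clock: 27.15
position: [0.6112, -0.2046, 0.1096]
ee_rot: [0.073, 0.997, -0.001, 0.004]
ft_force: [8.3, -2.6, 6.5]
grip_width: 0.644
t 27.15 pos [ 0.6112 -0.2046  0.1096] caseyaw -0.1463 tilt 0.49
units [-0.221  0.018 -0.191] turn 0.002 rows>= 0.2 0.0009176416330387426
f [ 8.3 -2.6  6.5] grip 0.644 j [-0.34  0.58  0.82  1.59 -0.45  1.16  2.  ]
up top [[0.174, -0.0283, 0.0547], [0.174, 0.0272, 0.0547]] [ 0.174  -0.0005  0.0547]
up bot [[0.174, -0.0311, 0.0338], [0.174, 0.0217, 0.0327]] [ 0.174  -0.0047  0.0332]
lo top [[0.171, -0.0312, 0.0276], [0.171, 0.0228, 0.0264]] [ 0.171  -0.0042  0.027 ]
lo bot [[0.171, -0.0325, 0.007], [0.171, 0.0175, 0.0058]] [ 0.171  -0.0075  0.0064]
```

```bash
python3 look.py wrist 25; python3 - <<'E'
from h import *
a=np.load("wrist25.npz")
cv2.imwrite("pics/w25z.png",cv2.resize(a['p'][60:160,190:370,::-1],None,fx=4,fy=4,interpolation=cv2.INTER_CUBIC))
E
```

```text
(no output)
```

View pics/w25z.png

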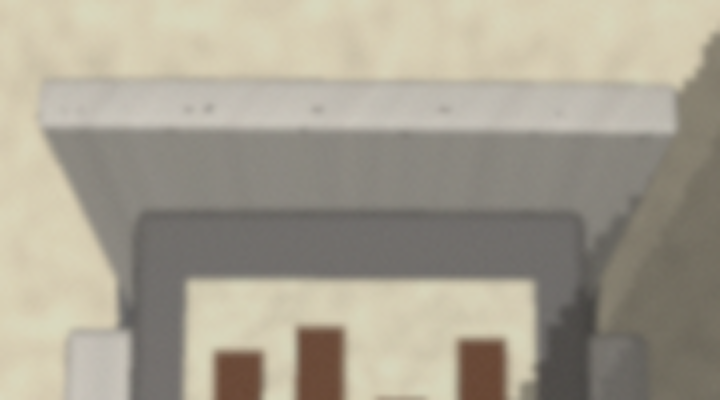

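```bash
python3 - <<'E'
from h import *
a=np.load("wrist25.npz");S=standR(-.1465);n=S[:,2]
def z2p(l): return np.array(l,float)/4+[190,60]-.375
P=cloud(a,a['d'])
o=np.array([.558,-.195,.0505])
L=on_gplane(a,z2p([(136,212),(584,212)]),o+S[:,2]*.056,n);T=on_gplane(a,z2p([(42,131),(675,133)]),o+S[:,2]*.074,n)
print(((L-o)@S).round(4).tolist(),((T-o)@S).round(4).tolist(),"gap",((L-T)@S).round(4).tolist())
E
```

```text
[[0.0011, -0.0274, 0.056], [0.0011, 0.0274, 0.056]] [[0.0004, -0.0343, 0.074], [0.0006, 0.0339, 0.074]] gap [[0.0008, 0.0069, -0.018], [0.0005, -0.0065, -0.018]]
```

The lid end is within 0.6 mm of the stop face and centred on it. I'll release, then push both ends home with the closed fingertips.

```bash
python3 -m pendant '[[0,0,0,0,0.45],[0,0,0,0,0.2],[0,0,0,0,0],[0,0,0,0,0],[0,0,-0.3,0,0]]';python3 -m pendant '[[0,0,-0.8,0,0],[0,0,-1.8,0,0],[0,0,-2.8,0,0.5],[0,0,-2.8,0,1],[0,0,-2.8,0,1]]'; python3 look.py scene 26 90 150 230 330 4;  python3 look.py wrist 26; python3 go.py .70 -.217 .2 -.1465
```

```text
clock: 27.82
position: [0.6071, -0.2034, 0.1186]
ee_rot: [0.073, 0.997, 0.0, -0.001]
ft_force: [-0.5, -0.8, -0.2]
grip_width: 0.998
clock: 28.45
position: [0.6076, -0.2036, 0.2311]
ee_rot: [0.073, 0.997, 0.0, 0.0]
ft_force: [-1.0, -0.3, -0.3]
grip_width: 0.374
t 28.55 pos [ 0.6073 -0.2034  0.2302] caseyaw -0.1466 tilt 0.09
units [-2.343e+00  1.000e-03  7.510e-01] turn -0.001 rows>= 1.6 0.0006523547870133825
f [-0.5 -0.3 -0.6] grip 0.19 j [-0.38  0.48  0.88  1.45 -0.37  1.38  1.94]
```

View pics/scene26.png

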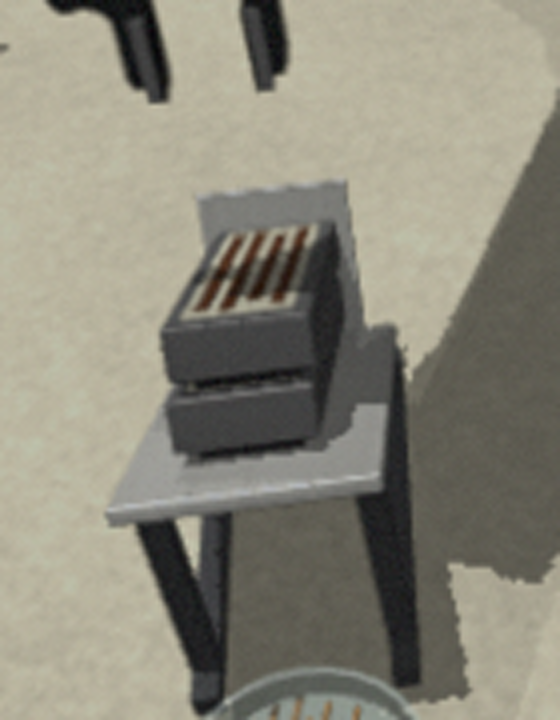

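View pics/wrist26.png

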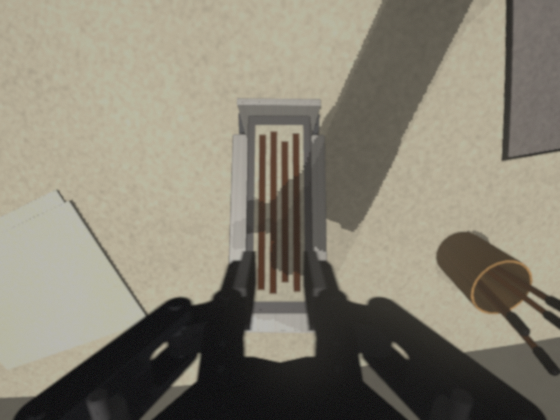

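Both cases are stacked squarely against the stop. Next I'll put the closed fingertips behind the uphill ends.

```bash
python3 go.py .732 -.2205 .23 -.1465; python3 -m pendant '[[-1.2,0,0,0,1],[-2.4,0,0,0,1],[-3.15,0.02,0,0,1],[-3.15,0.02,0,0,1],[-3.15,0.02,0,0,1]]'; python3 go.py .728 -.2200 .148 -.1465
```

```text
t 28.55 pos [ 0.6073 -0.2034  0.2302] caseyaw -0.1466 tilt 0.09
units [-3.146  0.032  0.   ] turn -0.001 rows>= 2.0 0.0006523547870133825
f [-0.5 -0.3 -0.6] grip 0.19 j [-0.38  0.48  0.88  1.45 -0.37  1.38  1.94]
clock: 29.18
position: [0.7317, -0.2218, 0.2304]
ee_rot: [0.074, 0.997, -0.0, -0.001]
ft_force: [-0.6, 0.4, 0.4]
grip_width: 0.001
t 29.18 pos [ 0.7317 -0.2218  0.2304] caseyaw -0.1475 tilt 0.08
units [0.096 0.031 2.059] turn -0.01 rows>= 1.3 0.005351837432878471
f [-0.6  0.4  0.4] grip 0.001 j [-0.17  0.77  0.8   1.02 -0.52  1.53  1.92]
```

```bash
python3 -m pendant '[[0.05,0.03,0.8,0,1],[0.08,0.03,1.6,0,1],[0.08,0.03,2.05,0,1],[0.08,0.03,2.05,0,1]]'; python3 go.py .711 -.2180 .1428 -.1465; python3 look.py scene 27 90 150 230 330 4
```

```text
clock: 29.68
position: [0.7288, -0.2192, 0.1484]
ee_rot: [0.073, 0.997, 0.0, -0.001]
ft_force: [-0.0, 0.8, 0.9]
grip_width: 0.004
t 29.68 pos [ 0.7288 -0.2192  0.1484] caseyaw -0.1468 tilt 0.1
units [ 0.444 -0.036  0.141] turn -0.003 rows>= 0.3 0.0015892831146715792
f [-0.   0.8  0.9] grip 0.004 j [-0.19  0.8   0.78  1.15 -0.54  1.39  1.95]
```

View pics/scene27.png

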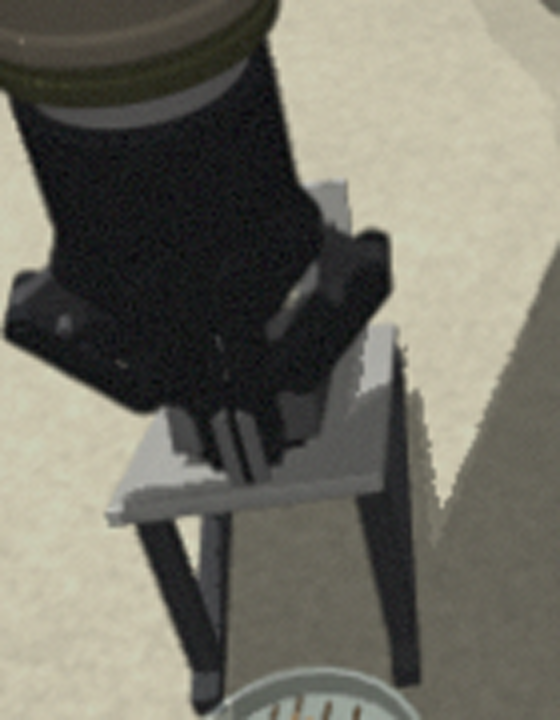

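The fingertips stand centred behind the lower case, at crop (250,475). Pushing in small steps.

```bash
python3 -m pendant '[[0.2,0,0.07,0,1],[0.35,0,0.13,0,1],[0.42,0,0.15,0,1],[0.47,0,0.17,0,1],[0.5,0,0.18,0,1]]'; python3 go.py .711 -.2180 .1428 -.1465
```

```text
clock: 30.35
position: [0.7098, -0.2167, 0.142]
ee_rot: [0.073, 0.997, 0.0, 0.0]
ft_force: [2.0, 0.1, 1.2]
grip_width: -0.002
t 30.35 pos [ 0.7098 -0.2167  0.142 ] caseyaw -0.1466 tilt 0.02
units [-0.036 -0.028 -0.021] turn -0.001 rows>= 0.0 0.0006506209731981467
f [2.  0.1 1.2] grip -0.002 j [-0.22  0.76  0.79  1.24 -0.53  1.35  1.96]
```

```bash
python3 -m pendant '[[0.03,0,0.015,0,1],[0.06,0,0.03,0,1],[0.06,0,0.03,0,1]]'; python3 -m pendant '[[0.03,0,0.015,0,1],[0.06,0,0.03,0,1],[0.06,0,0.03,0,1]]'
```

```text
clock: 30.72
position: [0.7087, -0.2166, 0.1415]
ee_rot: [0.073, 0.997, -0.0, 0.002]
ft_force: [6.4, -1.3, 2.3]
grip_width: 0.001
clock: 31.1
position: [0.7084, -0.2165, 0.1418]
ee_rot: [0.073, 0.997, -0.001, 0.004]
ft_force: [12.7, -2.5, 5.8]
grip_width: 0.001
```

```bash
python3 -m pendant '[[0.03,0,0.015,0,1],[0.06,0,0.03,0,1],[0.06,0,0.03,0,1]]'; python3 -m pendant '[[-0.3,0,-0.15,0,1],[-0.6,0,-0.5,0,1],[-0.6,0,-0.9,0,1],[-0.6,0,-0.9,0,1]]'; python3 go.py .699 -.2155 .168 -.1465
```

```text
clock: 31.48
position: [0.7081, -0.2164, 0.1422]
ee_rot: [0.072, 0.997, -0.002, 0.007]
ft_force: [20.1, -4.5, 7.3]
grip_width: -0.005
clock: 31.98
position: [0.7265, -0.2198, 0.1759]
ee_rot: [0.073, 0.997, -0.0, 0.001]
ft_force: [0.5, -0.6, 0.0]
grip_width: 0.001
t 31.98 pos [ 0.7265 -0.2198  0.1759] caseyaw -0.147 tilt 0.12
units [0.696 0.006 0.197] turn -0.005 rows>= 0.5 0.0026034107486895
f [ 0.5 -0.6  0. ] grip 0.001 j [-0.19  0.78  0.79  1.13 -0.53  1.42  1.94]
```

```bash
python3 -m pendant '[[0.3,0,0.15,0,1],[0.55,0,0.2,0,1],[0.66,0,0.21,0,1],[0.72,0,0.23,0,1],[0.78,0,0.25,0,1]]'; python3 -m pendant '[[0.03,0,0.015,0,1],[0.06,0,0.03,0,1],[0.06,0,0.03,0,1]]';python3 -m pendant '[[0.03,0,0.015,0,1],[0.06,0,0.03,0,1],[0.06,0,0.03,0,1]]'
```

```text
clock: 32.6
position: [0.6968, -0.2147, 0.165]
ee_rot: [0.073, 0.997, -0.0, 0.002]
ft_force: [9.1, -2.2, 3.9]
grip_width: -0.0
clock: 32.98
position: [0.6966, -0.2145, 0.1654]
ee_rot: [0.072, 0.997, -0.001, 0.004]
ft_force: [12.4, -2.4, 3.8]
grip_width: 0.003
clock: 33.35
position: [0.6963, -0.2144, 0.1657]
ee_rot: [0.072, 0.997, -0.001, 0.007]
ft_force: [20.3, -3.4, 8.0]
grip_width: -0.002
```

```bash
python3 -m pendant '[[-0.3,0,-0.15,0,1],[-0.7,0,-0.8,0,1],[-0.7,0,-2,0,1],[0.5,0,-2.9,0,1],[1.8,0,-2.9,0,1]]'; python3 -m pendant '[[1.2,0,0,0,1],[1.8,0,0,0,1],[1.8,0,0,0,1],[1.8,0,0,0,1]]'; python3 look.py wrist 28; python3 look.py scene 28 90 150 230 330 4; python3 look.py top 28; python3 go.py .5 -.2 .28 -.1465;python3 - <<'E'
from h import *
a=np.load("wrist28.npz")
cv2.imwrite("pics/w28z.png",cv2.resize(a['p'][80:340,200:360,::-1],None,fx=2.3,fy=2.3,interpolation=cv2.INTER_CUBIC))
E
```

```text
clock: 33.98
position: [0.6195, -0.2047, 0.2807]
ee_rot: [0.073, 0.997, -0.001, 0.002]
ft_force: [-0.1, 0.3, 2.9]
grip_width: 0.002
clock: 34.48
position: [0.5489, -0.1925, 0.2781]
ee_rot: [0.073, 0.997, 0.0, 0.0]
ft_force: [-0.3, 0.0, -0.9]
grip_width: -0.0
t 34.62 pos [ 0.5488 -0.193   0.2777] caseyaw -0.1465 tilt 0.06
units [ 1.182 -0.352 -0.058] turn -0.0 rows>= 0.8 0.0002339710113718622
f [-0.5  0.1  0.6] grip 0.0 j [-0.51  0.3   0.96  1.55 -0.24  1.42  1.89]
```

View pics/w28z.png

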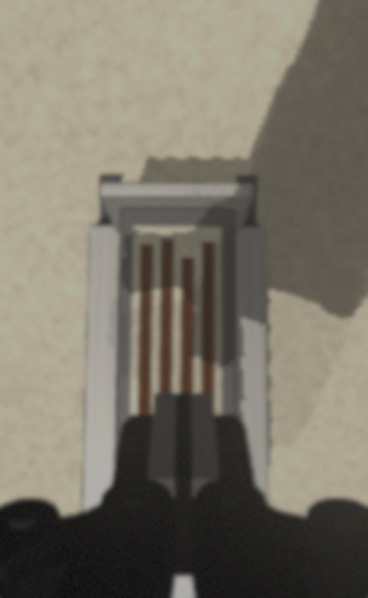

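View pics/scene28.png

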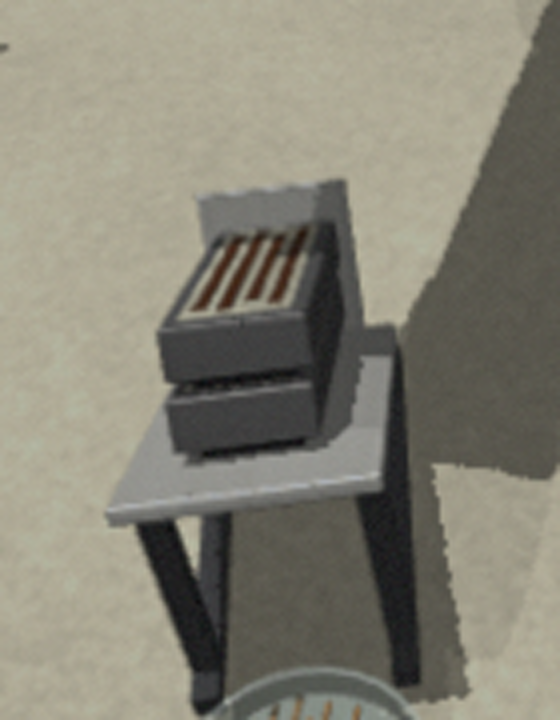

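View pics/top28.png

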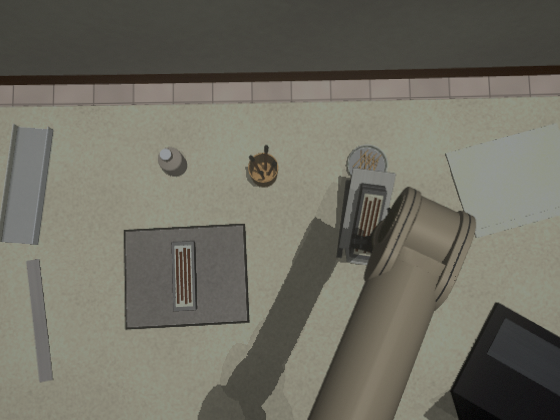

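Both cases are against the stop and the middle lies on the board centre, at (184,275). One clean wrist view with the gripper opened will check the fit.

```bash
python3 -m pendant '[[-0.5,0,-0.3,0,0],[-1,0,-0.5,0,0],[-1,0,-0.5,0,0],[-1,0,-0.5,0,0],[-1,0,-0.5,0,0]]'; python3 look.py wrist 29; python3 go.py .5 -.2 .28 -.1465;python3 - <<'E'
from h import *
a=np.load("wrist29.npz")
cv2.imwrite("pics/w29z.png",cv2.resize(a['p'][110:310,220:340,::-1],None,fx=3,fy=3,interpolation=cv2.INTER_CUBIC))
E
```

```text
clock: 35.25
position: [0.5872, -0.1989, 0.2977]
ee_rot: [0.074, 0.997, 0.0, -0.0]
ft_force: [-0.4, -1.1, -0.5]
grip_width: 0.996
t 35.3 pos [ 0.5874 -0.1987  0.2978] caseyaw -0.147 tilt 0.03
units [ 2.156 -0.351  0.445] turn -0.005 rows>= 1.4 0.0026852130170873837
f [0.2 1.7 0.1] grip 0.998 j [-0.43  0.4   0.94  1.41 -0.32  1.49  1.92]
```

View pics/w29z.png

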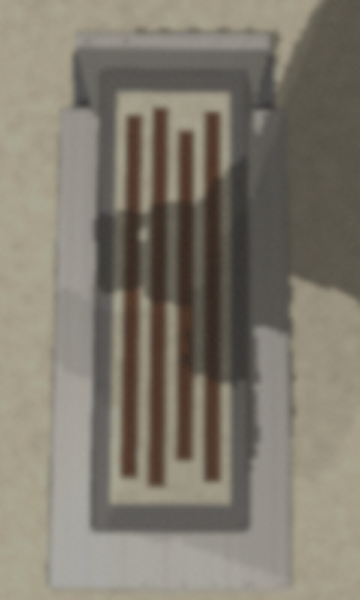

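```bash
python3 - <<'E'
from h import *
a=np.load("wrist29.npz");P=cloud(a,a['d'])
def z2p(l): return np.array(l,float)/3+[220,110]-1/3
S=standR(-.1465);n=S[:,2]
lab=z2p([(109,504),(231,504),(235,92),(117,92)]);lid=z2p([(92,530),(249,530),(250,68),(99,68)])
m=np.zeros((420,560),np.uint8);cv2.fillPoly(m,[np.round(lab).astype(int)],1)
Q=P[m>0];h=np.median(Q@n);print(h)
T=on_gplane(a,z2p([(76,44),(271,44)]),n*(h+.018),n);o=T.mean(0)-.074*n
print("stop w",np.linalg.norm(T[0]-T[1]),o)
for q in (lab,lid):
  W=on_gplane(a,q,n*h,n);print(W.mean(0).round(4),((W.mean(0)-o)@S).round(4))
  for i,j in((2,1),(3,0)): d=W[j]-W[i];print("yaw",np.arctan2(d[1],d[0]))
E
```

```text
-0.16249230757580613
stop w 0.06925958376881386 [ 0.55728712 -0.19459109  0.05016408]
[ 0.6079 -0.2023  0.1391] [ 0.086  -0.0002  0.056 ]
yaw -0.16820539713903196
yaw -0.156887180193003
[ 0.6076 -0.2025  0.139 ] [ 0.0857 -0.0004  0.056 ]
yaw -0.1628597984971776
yaw -0.14892331486083182
```

```bash
python3 -c "
from workcell import hand_in;print(hand_in())"
```

```text
the job is handed in; nothing more can be done
None
```

The job is done and handed in at about 35 s on the robot's clock. hand_in() gave no verdict.

**What I did:**
- I lifted the top case off and set it flat on the table beside the stand.
- I laid the middle case flat in the middle of the board.
- I set the top case back on the bottom one and slid it down to the stop.
- I then pushed the uphill ends of both cases, bottom one first, with the closed fingertips. Each stopped moving as the push rose to about 20 N.

**What the last checks showed:**
- **Top case:** it measured x ≈ 86 mm in the stand's frame (home is 85 mm, picks good to about 1 mm). It was seated at 56 mm lid height and centred on the stop within 0.5 mm.
- **Middle case:** its centre was about 1.5 mm from the board's centre, measured just after release. It showed no change in the last top view.
- **Brush pot, dish and bottle:** all three were where they started in the last top view.
- **Forces:** the highest reading I took at the end of a move was about 22 N.

**What was less certain:**
- **Bottom case:** I had no clear view of it after restacking. That it is home rests on the firm push and the scene picture.
- **Side-to-side fit:** measuring each case separately put the original middle case and the bottom one 3 mm apart sideways. The scene view of the final stack showed them flush within measuring error.
- **Angle:** single-edge angle readings scattered by about 0.02 rad, the same as in earlier views.

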